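# Open the steriliser past its safety catch and unload the tin

### The job

The UV steriliser has finished and its hood has popped ajar, still held by the safety catch under the middle of its front lip. Reach under the lip, push the catch to the left (as you face the machine) and, holding it there, lift the hood and raise it all the way up so that it stays open. Then take the open tin out of the chamber and set it down upright, without dropping it, in the free half of the steel tray beside the two clean tins, leaving those and the other things on the bench where they are.

Things in the scene. Friction and masses are not known exactly. Their poses are not given: they have to be found in the camera images.
- steriliser: White bench steriliser, fixed, a low box 210 mm deep (x), 340 mm wide (y), 85 mm high without its hood. Origin at the centre of its underside on the bench; +x runs from its front to its hinge side, z up. At zero yaw the front faces the robot. The hood's hinge axis runs along y at x = +105, z = 87 mm; when open the hood stands up behind the chamber. The front face of the base is at x = -105 mm.
- chamber (a point): Centre of the chamber floor, 45 mm above the bench; axes as the steriliser's. The stainless chamber is open above once the hood is up: inside 182 mm (x) by 312 mm (y), walls 14 mm thick, rising 40 mm above its floor. The catch then sticks out 50 mm over the chamber from the top middle of the upright hood, 300 to 335 mm above the bench.
- hood (a joint): Hinge of the hood, rad: 0 shut, about 0.1 as it stands ajar at the start, 1.57 fully up, upright against its stop. With the catch at rest it cannot rise past about 0.13. The hood weighs 0.7 kg; stiff balanced hinges hold it wherever it is left, and raising it by the lip takes about 2 to 3 N.
- lip (a point): Middle of the lower front edge of the hood's lip, 250 mm from the hinge axis, level with it when shut, 25 mm higher when ajar. The lip is a flat white shelf 340 mm wide, 5 mm thick, overhanging the base's front by 40 mm; the hood's box, 36 mm high, begins 40 mm behind the edge. Axes turn with the hood: x edge to hinge, y along the edge, z out of its top. A black housing above marks the catch.
- catch (a joint): Swing of the safety catch, rad: 0 at rest, grows as its lower part is pushed to +y of the steriliser, stop at 0.80; the hook is clear of the striker from about 0.25. A spring returns it: at the middle of the plate it takes about 1.5 N to start it and 5 N at 0.5 rad. If the hood is pulled up hard before the catch is aside, the hook binds.
- catch_tab (a point): Where to push the catch: on its -y face, 25 mm below the lip's underside, 12 mm behind its edge (moves with the catch). The catch is a steel plate 4 mm thick (y), from 4 to 36 mm behind the lip's edge, hanging 50 mm below the lip, pivoted just under the lip on an axis along x. Its hook foot points 12 mm to -y at the bottom, 20 to 36 mm behind the edge. It is at the middle of the lip.
- striker (a point): Middle of the +y end of the underside of the fixed steel tongue that the hook catches under. The tongue stands out 24 mm from the base's front, runs 28 mm from here to -y and is 6 mm thick, 68 to 74 mm above the bench. Between it and the lip, beside the catch on its -y side, the space is free.
- tin: Open black tin in the chamber, 61 mm outside diameter, 45 mm high, wall 3 mm, about 60 g, standing upright on the chamber floor; origin at the centre of its underside, z up.
- tray: Shallow stainless tray, fixed to the bench, 170 mm (x) by 240 mm (y) outside, rim 18 mm high, walls and floor 3 mm thick; origin at the centre of its underside. The two clean tins stand side by side in its -y half; its +y half is free.
- tin_b: Clean open tin already in the tray, same make as the one in the chamber; origin at the centre of its underside. Leave it.
- tin_c: The other clean open tin in the tray, the same; origin at the centre of its underside. Leave it.
- big_tin: Large lidded black tin with a paper label, 89 mm diameter, 62 mm high, on the bench at the left of the work; origin at the centre of its underside. Leave it.
- pump_bottle: Black pump bottle, 64 mm diameter, 189 mm high, on the bench behind the work; origin at the centre of its underside. Leave it.

How it is judged:
By the outcome, as a careful person would: the job done as asked, in the order asked, and still so for the second after the job is handed in, with the robot touching nothing.
It also fails if it takes over 69 s, if anything falls off the work surface, if the arm or the gripper's body presses on something with over 40 N, if the wrist force passes 120 N, or if a joint passes its speed limit or range.

### The arm

A 6-joint arm with a two-finger parallel gripper is mounted at the origin on the work surface. World frame = base frame: x ahead of the robot, y to its left, z up, the work surface at z = 0. Lengths are in m, angles in rad, forces in N, time in s.
With the tool pointing down it reaches from about 0.25 to 0.8 m from the base axis. Payload 3.9 kg.
Tool frame: the origin (TCP) lies at the very end of the fingers, on their centre line; the grasp point (between the pads) lies 19 mm behind it; z points along the fingers, y is the line along which they close (so a half turn about z gives the same grasp; the last joint's range is limited). The gripper opens to 85 mm and grips with 20 to 120 N. Pads are 22 mm wide; open, the fingers measure 114 mm over their backs; the gripper's body (76 mm by 85 mm) begins 54 mm behind the grasp point. The pads swing forward as they close: fully open they stand 13 mm farther back than shut.
Start: joints at [-1.332, 0.26, -0.138, 1.173, 0, 1.571], TCP at [0.124, -0.51, 0.231] pointing down, gripper open.
Joint ranges: [-2.78, 2.78], [-0.83, 1.72], [-1.28, 1.37], [-1.9, 2.12], [-1.57, 1.48], [-3.14, 3.14]. Speed limits (rad/s): [2.57, 2.57, 3.14, 3.14, 3.14, 3.14].

### API

Orientations are given as a unit quaternion [x, y, z, w].
In Python, from plant import manip gives the robot as it stands.
- The arm moves only by the tool move_arm, never from a script. Its argument "targets" is a list of rows, each an object of numbers: "tx", "ty", "tz": the shift along the tool's x, y, z in cm; "turn": the turn about the tool's z in rad. A call has 1 to 20 rows; each row shifts and turns the commanded pose from where the row before left it, along the tool's axes as they then stand; what a row does not reach is not made up. A row lasts 1/10 s, in which the tool goes at most 50 mm and 8.59 degrees, less where a joint would pass 70% of its speed; a pose out of reach is approached as far as the arm can. A call is refused whole if a number of a shift passes 5 or a number of a turn 0.15, either way. A call with a gripper value outside its range is refused whole. "hand" is the finger opening in cm, from 0 to 8.54, set as the call begins (left out, the last holds). The fingers move at their own pace and stop on an object; "grip_force" is the grip in N (left out, the last holds). Time passes only in rows, so rows that do not move let the fingers close. It gives the time, the measured TCP pose, the force, the opening and the grip force at its end, in the units of the state.
- manip.read_state(): the state, without advancing time (a new reading comes with each control period).
- manip.snapshot(name): name is "side" or "top" or "wrist"; returns the picture (400x640x3 uint8, red, green, blue); there is no depth.
- manip.get_calibration(name): a dict with "vertical_fov" (degrees; the focal length in pixels is half the picture's height over the tangent of half this angle, whatever the lens; pixels are square), "cx", "cy" (the principal point, pixels), "R" (3x3) and "t" (3): a world point X has camera coordinates R X + t. Camera axes: x right, y down, z forward; pixel columns grow to the right and rows downward; lengths in m; the calibration is good to about 2 mm. The wrist camera is an equidistant fisheye: a pixel r from the principal point sees the ray r / f radians off the axis. A picture is of the moment at which its call begins: read the wrist's pose just before it. get_calibration takes no time and is no camera call; for the wrist camera it gives the pose at the moment of the call.
- manip.close_job(): hands the job in; it is judged then, once.
The state is a dict: "t": time; "joints": joint angles; "joint_vel": joint speeds; "effort": joint torques, N m; "ee_pos": TCP position; "ee_rot": TCP orientation; "wrist_force": force on the tool from outside, world axes, zero at the start; "moment": the same for the moment, N m; "opening": finger opening in m; "grip_force": force on a finger pad.
Only numpy, scipy, OpenCV 4.12 (cv2) and the standard library are available. Lean on these libraries where they do the work, as an engineer would, in place of code of your own. Each camera call takes 0.05 s, during which the arm holds its last target. There are 200 camera calls.

## Working session

There is one attempt and no reset: what is moved stays moved. The work goes in short steps, Python scripts to look and compute and a tool call to move; the robot and the scene stay as the last step left them, time stands still between calls to the robot, and variables do not carry over. Pictures are saved under pics/ and viewed, at most 10 in all, crops included, and the job is handed in when it is done.

Besides the shell and the picture viewer there is one more tool, called after "Emit:" as name(argument=value, ...) on one line, values as JSON. move_arm: Moves the arm, as the interface text tells. Its arguments: {"type":"object","properties":{"targets":{"type":"array"},"hand":{"type":"number"},"grip_force":{"type":"number"}},"required":["targets"]}

```bash
mkdir -p pics; python3 - <<'E'
from plant import manip
import cv2,numpy as np
s=manip.read_state();print({k:np.round(v,3).tolist() for k,v in s.items()})
for n in ['side','top']:
    c=manip.get_calibration(n);print(n,c['vertical_fov'],c['cx'],c['cy'],np.round(c['R'],3).tolist(),np.round(c['t'],3).tolist())
    cv2.imwrite(f'pics/{n}0.png',manip.snapshot(n)[:,:,::-1])
E
```

```text
{'t': 0.0, 'joints': [-1.332, 0.261, -0.139, 1.173, -0.0, 1.571], 'joint_vel': [0.0, 0.001, 0.0, -0.001, 0.001, 0.001], 'effort': [-0.0, -40.568, 25.392, 0.019, 0.0, 0.0], 'ee_pos': [0.124, -0.509, 0.23], 'ee_rot': [0.993, 0.119, -0.0, -0.001], 'wrist_force': [-0.305, -0.792, 0.22], 'moment': [0.002, 0.008, -0.018], 'grip_force': 0.0, 'opening': 0.085}
side 47.4817836765646 315.4397904736973 206.20951352919343 [[-0.894, -0.449, -0.008], [-0.275, 0.562, -0.78], [0.354, -0.695, -0.626]] [0.61, 0.178, 0.992]
top 49.45082373913691 318.9717832207082 198.80692802886242 [[-0.008, -1.0, 0.011], [-0.99, 0.007, -0.14], [0.14, -0.012, -0.99]] [0.11, 0.612, 1.014]
```

View pics/top0.png

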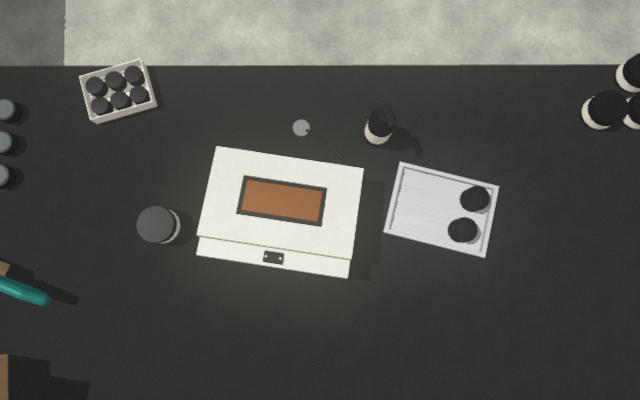

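View pics/side0.png

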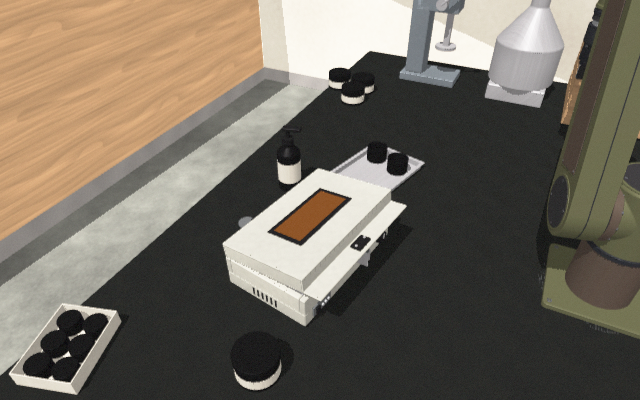

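Top view: lip front corners near (197,256) and (349,277), the catch housing at (273,258), tray corners (400,163), (498,186), (486,256), (384,233), and the clean tins at (475,199) and (463,230). The side view shows the catch below the housing, near (364,258).

```bash
cat > h.py <<'E'
from plant import manip
import numpy as np, cv2
from scipy.spatial.transform import Rotation as Ro
def ray(c,u,v,fish=False):
    f=200/np.tan(np.radians(c['vertical_fov'])/2); a=np.array([(u-c['cx']),(v-c['cy'])])/f
    if fish:
        r=np.hypot(*a); d=np.array([*(a/r*np.sin(r)),np.cos(r)]) if r>1e-9 else np.array([0,0,1.])
    else: d=np.array([*a,1.])
    R=np.array(c['R']);t=np.array(c['t']); return -R.T@t, R.T@d
def onz(c,u,v,z,fish=False):
    o,d=ray(c,u,v,fish); return o+d*(z-o[2])/d[2]
def proj(c,X):
    f=200/np.tan(np.radians(c['vertical_fov'])/2); p=np.array(c['R'])@X+np.array(c['t']); return c['cx']+f*p[0]/p[2],c['cy']+f*p[1]/p[2]
E
cat > m.py <<'E'
from h import *
im=cv2.imread('pics/top0.png');c=manip.get_calibration('top');cs=manip.get_calibration('side')
g=cv2.cvtColor(im,cv2.COLOR_BGR2GRAY)
roi=np.zeros_like(g);roi[140:285,190:370]=1
m=((g>120)*roi).astype(np.uint8)
k=max(cv2.findContours(m,0,1)[0],key=cv2.contourArea)
ap=cv2.approxPolyDP(k,4,True)[:,0];print('ster',ap.tolist())
roi[:]=0;roi[155:262,378:505]=1
m=((g>90)*roi).astype(np.uint8);k=max(cv2.findContours(m,0,1)[0],key=cv2.contourArea)
b=cv2.boxPoints(cv2.minAreaRect(k));print('tray',b.round(1).tolist())
T=[onz(c,*p,.018)[:2] for p in b];print(np.round(T,3).tolist(),'centre',np.mean(T,0),[np.linalg.norm(T[i]-T[i-1]).round(3) for i in range(4)])
l,r=onz(c,197,256,.117),onz(c,349,277.5,.117);y=(l-r)[:2];print('lip',l,r,np.linalg.norm(y),'yaw',np.arctan2(-y[0],y[1]))
print('housing',onz(c,273.5,257.5,.125))
for p in ((475,199),(463,230)):print('tin',onz(c,*p,.048))
print('big',onz(c,156,224,.062),'side check lip', proj(cs,(l+r)/2))
E
python3 m.py
```

```text
ster [[216, 146], [196, 254], [346, 278], [363, 168]]
tray [[381.20001220703125, 232.3000030517578], [399.1000061035156, 160.5], [502.6000061035156, 186.39999389648438], [484.70001220703125, 258.20001220703125]]
[[0.532, -0.048], [0.713, -0.098], [0.645, -0.357], [0.467, -0.301]] centre [ 0.58899342 -0.2009319 ] [np.float64(0.261), np.float64(0.188), np.float64(0.267), np.float64(0.187)]
lip [0.47648069 0.37677314 0.117     ] [0.42676597 0.04126914 0.117     ] 0.3391673442392728 yaw -0.14710876345291174
housing [0.47176472 0.20706355 0.125     ]
tin [ 0.60914966 -0.27389578  0.048     ]
tin [ 0.53410076 -0.24051137  0.048     ]
big [0.55271624 0.49009529 0.062     ] side check lip (np.float64(369.9085788198896), np.float64(245.31460707417529))
```

Emit:
move_arm(targets=[{"tz": -3, "turn": 0.13}, {"tz": -3, "turn": 0.13}, {"tz": -3, "turn": 0.125}, {"tx": 3.7, "ty": -3.2}, {"tx": 3.7, "ty": -3.2}, {"tx": 3.7, "ty": -3.2}, {"tx": 3.7, "ty": -3.2}, {"tx": 3.7, "ty": -3.2}, {"tx": 3.7, "ty": -3.2}, {"tx": 3.7, "ty": -3.2}, {"tx": 3.7, "ty": -3.2}, {"tx": 3.7, "ty": -3.2}, {"tx": 3.7, "ty": -3.2}, {"tx": 3.7, "ty": -3.2}, {"tx": 3.7, "ty": -3.2}, {"tx": 3.7, "ty": -3.2}], hand=0)

```text
invalid input at $.targets[0]: expected keys tx, ty, tz, turn
```

```bash
cat > s.py <<'E'
from h import *
s=manip.read_state();R=Ro.from_quat(s['ee_rot']).as_matrix()
print(round(s['t'],2),'j',np.round(s['joints'],3),'p',np.round(s['ee_pos'],4),'F',np.round(s['wrist_force'],1),'op',round(s['opening'],4),round(s['grip_force'],1));print(np.round(R,3).tolist())
E
python3 s.py
```

```text
0.1 j [-1.332  0.261 -0.139  1.173 -0.     1.571] p [ 0.124  -0.5095  0.2305] F [-0.   0.2  0.5] op 0.0853 0.0
[[0.972, 0.237, -0.0], [0.237, -0.972, 0.002], [-0.0, -0.002, -1.0]]
```

Emit:
move_arm(targets=[{"tx": 0, "ty": 0, "tz": -3, "turn": 0.13}, {"tx": 0, "ty": 0, "tz": -3, "turn": 0.13}, {"tx": 0, "ty": 0, "tz": -3, "turn": 0.125}, {"tx": 3.7, "ty": -3.2, "tz": 0, "turn": 0}, {"tx": 3.7, "ty": -3.2, "tz": 0, "turn": 0}, {"tx": 3.7, "ty": -3.2, "tz": 0, "turn": 0}, {"tx": 3.7, "ty": -3.2, "tz": 0, "turn": 0}, {"tx": 3.7, "ty": -3.2, "tz": 0, "turn": 0}, {"tx": 3.7, "ty": -3.2, "tz": 0, "turn": 0}, {"tx": 3.7, "ty": -3.2, "tz": 0, "turn": 0}, {"tx": 3.7, "ty": -3.2, "tz": 0, "turn": 0}, {"tx": 3.7, "ty": -3.2, "tz": 0, "turn": 0}, {"tx": 3.7, "ty": -3.2, "tz": 0, "turn": 0}, {"tx": 3.7, "ty": -3.2, "tz": 0, "turn": 0}, {"tx": 3.7, "ty": -3.2, "tz": 0, "turn": 0}, {"tx": 3.7, "ty": -3.2, "tz": 0, "turn": 0}], hand=0)

```text
t: 1.7
ee_pos: [0.6619, -0.1672, 0.3207]
ee_rot: [0.997, -0.073, -0.0, 0.0]
wrist_force: [-0.6, 0.6, 1.3]
opening: 0.0001
grip_force: 0.0
```

```bash
python3 s.py
```

```text
1.7 j [-0.247  0.551  0.552  1.572 -0.     3.04 ] p [ 0.6619 -0.1672  0.3207] F [-0.6  0.6  1.3] op 0.0001 0.0
[[0.989, -0.146, -0.001], [-0.146, -0.989, 0.0], [-0.001, 0.0, -1.0]]
```

Emit:
move_arm(targets=[{"tx": 5, "ty": 0, "tz": 0, "turn": -0.15}, {"tx": 5, "ty": 0.8, "tz": 0, "turn": -0.15}, {"tx": 4.6, "ty": 1.5, "tz": 0, "turn": -0.15}, {"tx": 4.2, "ty": 2.2, "tz": 0, "turn": -0.15}, {"tx": 4, "ty": 2.5, "tz": 0, "turn": -0.15}, {"tx": 3.6, "ty": 3.2, "tz": 0, "turn": -0.15}, {"tx": 3, "ty": 3.8, "tz": 0, "turn": -0.15}, {"tx": 2.4, "ty": 4.2, "tz": 0, "turn": -0.15}])

```text
t: 2.5
ee_pos: [0.7105, -0.1816, 0.3145]
ee_rot: [0.893, 0.444, -0.054, -0.046]
wrist_force: [0.8, -0.4, -0.5]
opening: 0.0002
grip_force: 0.0
```

```bash
python3 s.py
```

```text
2.5 j [-2.500e-01  9.590e-01  1.364e+00  2.116e+00 -1.000e-03  1.968e+00] p [ 0.7105 -0.1816  0.3145] F [ 0.8 -0.4 -0.5] op 0.0002 0.0
[[0.599, 0.789, -0.136], [0.799, -0.601, 0.034], [-0.055, -0.129, -0.99]]
```

Emit:
move_arm(targets=[{"tx": 0, "ty": 0, "tz": -5, "turn": -0.15}, {"tx": 0, "ty": 0, "tz": -5, "turn": -0.15}, {"tx": 0, "ty": 0, "tz": -5, "turn": -0.15}, {"tx": 0, "ty": 0, "tz": -5, "turn": -0.15}, {"tx": 0, "ty": 0, "tz": -5, "turn": -0.15}, {"tx": 0, "ty": 0, "tz": -5, "turn": -0.15}, {"tx": 0, "ty": 0, "tz": -5, "turn": -0.15}, {"tx": 0, "ty": 0, "tz": -5, "turn": -0.15}])

```text
t: 3.3
ee_pos: [0.6482, -0.1654, 0.5339]
ee_rot: [0.486, 0.87, 0.021, 0.082]
wrist_force: [-0.0, 0.3, -0.1]
opening: 0.0001
grip_force: 0.0
```

```bash
python3 s.py
```

```text
3.3 j [-2.490e-01  6.490e-01  1.364e+00  2.116e+00 -1.000e-03  7.690e-01] p [ 0.6482 -0.1654  0.5339] F [-0.   0.3 -0.1] op 0.0001 0.0
[[-0.515, 0.842, 0.163], [0.849, 0.527, -0.043], [-0.122, 0.117, -0.986]]
```

Emit:
move_arm(targets=[{"tx": 4.2, "ty": 2.6, "tz": 0, "turn": -0.15}, {"tx": 3.8, "ty": 3.2, "tz": 0, "turn": -0.15}, {"tx": 3.3, "ty": 3.7, "tz": 0, "turn": -0.15}, {"tx": 2.7, "ty": 4.2, "tz": 0, "turn": -0.15}, {"tx": 2, "ty": 4.5, "tz": 0, "turn": -0.15}, {"tx": 1.2, "ty": 4.8, "tz": 0, "turn": 0}, {"tx": 0, "ty": 0, "tz": -5, "turn": 0}, {"tx": 0, "ty": 0, "tz": -5, "turn": 0}, {"tx": 0, "ty": 0, "tz": -5, "turn": 0}, {"tx": 0, "ty": 0, "tz": -5, "turn": 0}])

```text
t: 4.3
ee_pos: [0.6062, 0.1303, 0.6229]
ee_rot: [0.132, 0.979, 0.018, 0.156]
wrist_force: [-0.7, 0.2, -0.1]
opening: 0.0
grip_force: 0.0
```

```bash
python3 s.py
```

```text
4.3 j [ 0.255  0.513  1.364  2.117 -0.084  0.509] p [0.6062 0.1303 0.6229] F [-0.7  0.2 -0.1] op 0.0 0.0
[[-0.916, 0.252, 0.311], [0.263, 0.965, -0.005], [-0.302, 0.077, -0.95]]
```

```bash
cat > fk.py <<'E'
import numpy as np
D=[(.261,-.139,1.173,.5245,.2305),(.551,.552,1.572,.6827,.3207),(.959,1.364,2.116,.7333,.3145),(.649,1.364,2.116,.669,.5339),(.513,1.364,2.117,.62,.6229)]
def rows(a,b,c):
    p=a-b;P=p+c;s,k=np.sin,np.cos
    return [[1,0,s(a),k(a),k(p),s(p),k(P)],[0,1,k(a),-s(a),-s(p),k(p),-s(P)]]
A=np.array(sum([rows(*d[:3]) for d in D],[]));y=np.array([v for d in D for v in d[3:]])
# ridge toward typical values, since tool pitch hardly varies
x0=np.array([0,.1,.3,0,.3,0,.2]);w=3e-3
x=np.linalg.lstsq(np.vstack([A,w*np.eye(7)]),np.r_[y,w*x0],rcond=None)[0]
if __name__=='__main__':
    print(x.round(3),np.abs(A@x-y).max().round(4))
    from scipy.optimize import least_squares
    for P in (1.1,.9,.7,.5,.3,.1):
      for r,z in ((.36,.095),(.45,.095),(.5,.095),(.5,.3)):
        f=lambda q:np.r_[np.array(rows(*q))@x-[r,z],.3*(q[0]-q[1]+q[2]-P)]
        q=least_squares(f,[.0,-.5,P-.5],bounds=([-.83,-1.28,-1.9],[1.72,1.37,2.12]))
        print(P,r,z,q.x.round(2),(q.cost**.5).round(4))
E
python3 fk.py
```

```text
[-0.003  0.22   0.564  0.004  0.387  0.058  0.436] 0.0005
1.1 0.36 0.095 [-0.18 -1.17  0.11] 0.0
1.1 0.45 0.095 [ 0.   -1.02  0.08] 0.0
1.1 0.5 0.095 [ 0.08 -0.93  0.09] 0.0
1.1 0.5 0.3 [-0.14 -0.52  0.72] 0.0
0.9 0.36 0.095 [-0.23 -1.28 -0.09] 0.0153
0.9 0.45 0.095 [-0.   -1.25 -0.34] 0.0
0.9 0.5 0.095 [ 0.08 -1.15 -0.33] 0.0
0.9 0.5 0.3 [-0.26 -0.73  0.43] 0.0
0.7 0.36 0.095 [-0.3  -1.28 -0.1 ] 0.0487
0.7 0.45 0.095 [-0.01 -1.28 -0.46] 0.0298
0.7 0.5 0.095 [ 0.13 -1.28 -0.65] 0.0162
0.7 0.5 0.3 [-0.33 -0.94  0.09] 0.0
0.5 0.36 0.095 [-0.37 -1.28 -0.1 ] 0.0821
0.5 0.45 0.095 [-0.02 -1.28 -0.51] 0.0646
0.5 0.5 0.095 [ 0.15 -1.28 -0.73] 0.0511
0.5 0.5 0.3 [-0.34 -1.16 -0.32] 0.0
0.3 0.36 0.095 [-0.46 -1.28 -0.09] 0.1155
0.3 0.45 0.095 [-0.03 -1.28 -0.56] 0.0996
0.3 0.5 0.095 [ 0.17 -1.28 -0.82] 0.0858
0.3 0.5 0.3 [-0.3  -1.28 -0.62] 0.0178
0.1 0.36 0.095 [-0.57 -1.28 -0.06] 0.1488
0.1 0.45 0.095 [-0.03 -1.28 -0.63] 0.1345
0.1 0.5 0.095 [ 0.22 -1.28 -0.94] 0.1203
0.1 0.5 0.3 [-0.29 -1.28 -0.69] 0.0527
```

Emit:
move_arm(targets=[{"tx": 0, "ty": -1.5, "tz": -4.7, "turn": 0}, {"tx": 0, "ty": -1.5, "tz": -4.7, "turn": 0}, {"tx": 0, "ty": -1.5, "tz": -4.7, "turn": 0}, {"tx": 0, "ty": -1.5, "tz": -4.7, "turn": 0}, {"tx": 0, "ty": -1.5, "tz": -4.7, "turn": 0}, {"tx": 0, "ty": -1.5, "tz": -4.7, "turn": 0}, {"tx": 0, "ty": -1.5, "tz": -4.7, "turn": 0}])

```text
t: 5.0
ee_pos: [0.488, 0.0217, 0.7737]
ee_rot: [0.125, 0.95, 0.053, 0.28]
wrist_force: [-0.5, -0.5, 0.2]
opening: -0.0002
grip_force: 0.0
```

```bash
python3 s.py
```

```text
5.0 j [0.038 0.241 1.364 2.117 0.009 0.304] p [0.488  0.0217 0.7737] F [-0.5 -0.5  0.2] op -0.0002 0.0
[[-0.812, 0.209, 0.545], [0.268, 0.963, 0.03], [-0.519, 0.171, -0.838]]
```

Emit:
move_arm(targets=[{"tx": 0, "ty": -0.5, "tz": -4.8, "turn": -0.15}, {"tx": 0, "ty": -0.5, "tz": -4.8, "turn": -0.15}])

```text
t: 5.2
ee_pos: [0.4458, 0.0107, 0.8085]
ee_rot: [-0.02, 0.947, 0.009, 0.32]
wrist_force: [-1.2, -1.0, 0.1]
opening: -0.0004
grip_force: 0.0
```

```bash
cat > d.py <<'E'
import sys
from h import *
s=manip.read_state();R=Ro.from_quat(s['ee_rot']).as_matrix();p=s['ee_pos']
L=np.array([.4516,.209,0]);yw=-.147;B=np.array([[np.cos(yw),-np.sin(yw),0],[np.sin(yw),np.cos(yw),0],[0,0,1]])
# args: "w x y z" world or "l x y z" lip-edge frame, mm
print('now lip mm',(B.T@(p-L)*1e3).round(1))
for a in sys.argv[1:]:
    v=a.split();X=np.array(v[1:],float)/1e3
    if v[0]=='l':X=L+B@X
    d=R.T@(X-p)*100;print(a,'world',X.round(3),'tool cm',d.round(2),'rows',np.ceil(np.linalg.norm(d)/4.9));p=X
E
python3 s.py; python3 d.py "l -45 -35 260" "l -31 -35 131" "l 12 -35 75"
```

```text
5.2 j [ 0.004  0.166  1.364  2.117  0.028 -0.028] p [0.4458 0.0107 0.8085] F [-1.2 -1.   0.1] op -0.0004 0.0
[[-0.794, -0.043, 0.606], [-0.032, 0.999, 0.03], [-0.607, 0.005, -0.795]]
now lip mm [  23.3 -197.   808.5]
l -45 -35 260 world [0.402 0.181 0.26 ] tool cm [36.24 16.94 41.43] rows 12.0
l -31 -35 131 world [0.416 0.179 0.131] tool cm [ 6.74 -0.33 11.08] rows 3.0
l 12 -35 75 world [0.458 0.173 0.075] tool cm [ 0.04 -0.84  7.01] rows 2.0
```

Emit:
move_arm(targets=[{"tx": 3.02, "ty": 1.41, "tz": 3.45, "turn": 0}, {"tx": 3.02, "ty": 1.41, "tz": 3.45, "turn": 0}, {"tx": 3.02, "ty": 1.41, "tz": 3.45, "turn": 0}, {"tx": 3.02, "ty": 1.41, "tz": 3.45, "turn": 0}, {"tx": 3.02, "ty": 1.41, "tz": 3.45, "turn": 0}, {"tx": 3.02, "ty": 1.41, "tz": 3.45, "turn": 0}, {"tx": 3.02, "ty": 1.41, "tz": 3.45, "turn": 0}, {"tx": 3.02, "ty": 1.41, "tz": 3.45, "turn": 0}, {"tx": 3.02, "ty": 1.41, "tz": 3.45, "turn": 0}, {"tx": 3.02, "ty": 1.41, "tz": 3.45, "turn": 0}, {"tx": 3.02, "ty": 1.41, "tz": 3.45, "turn": 0}, {"tx": 3.02, "ty": 1.41, "tz": 3.45, "turn": 0}, {"tx": 2.2, "ty": 0, "tz": 3.7, "turn": 0}, {"tx": 2.2, "ty": 0, "tz": 3.7, "turn": 0}, {"tx": 2.2, "ty": 0, "tz": 3.7, "turn": 0}])

```text
t: 6.7
ee_pos: [0.4267, 0.1645, 0.2129]
ee_rot: [-0.018, 0.947, 0.011, 0.319]
wrist_force: [1.1, 0.7, -0.4]
opening: 0.0001
grip_force: 0.0
```

```bash
python3 s.py; python3 d.py "l -31 -35 131" "l 12 -35 75"; python3 - <<'E'
from h import *
im=manip.snapshot('wrist')[:,:,::-1];im2=manip.snapshot('side')[:,:,::-1]
a=cv2.resize(im2[190:330,270:470],(800,560),interpolation=cv2.INTER_CUBIC)
cv2.imwrite('pics/w1.png',im);cv2.imwrite('pics/s1.png',a)
E
```

```text
6.7 j [ 0.585 -0.213 -0.917  0.287 -0.313  0.454] p [0.4267 0.1645 0.2129] F [ 1.1  0.7 -0.4] op 0.0001 0.0
[[-0.795, -0.04, 0.605], [-0.027, 0.999, 0.031], [-0.606, 0.009, -0.796]]
now lip mm [-18.1 -47.7 212.9]
l -31 -35 131 world [0.416 0.179 0.131] tool cm [5.79 1.41 5.9 ] rows 2.0
l 12 -35 75 world [0.458 0.173 0.075] tool cm [ 0.03 -0.85  7.01] rows 2.0
```

View pics/w1.png

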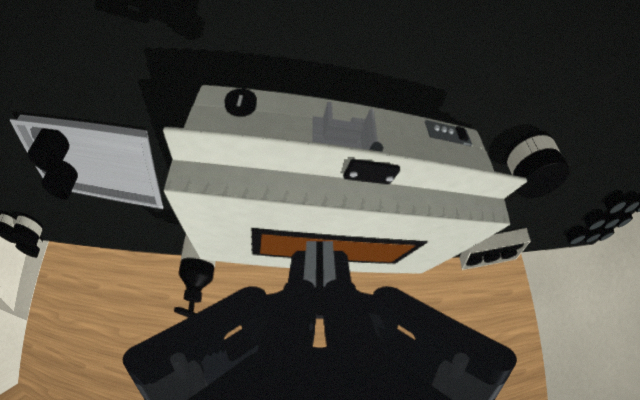

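View pics/s1.png

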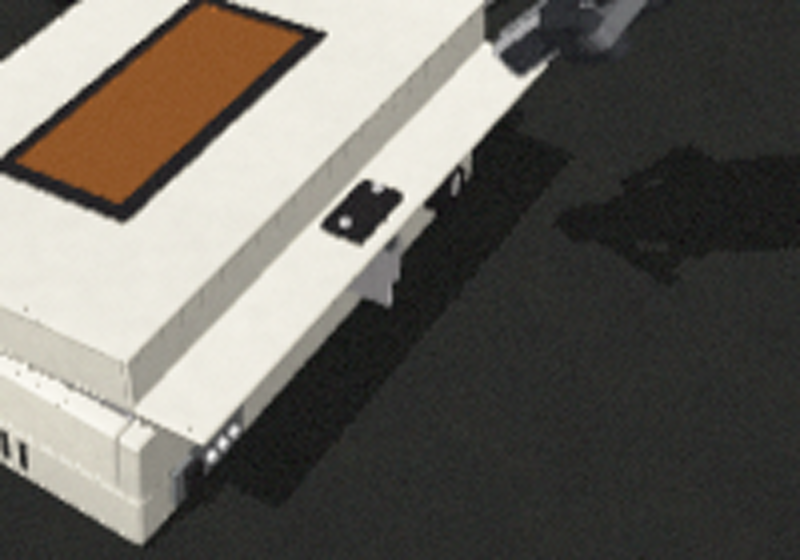

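Wrist view: the lip's front edge runs (166,129)–(524,180), with the housing at (371,170), the catch plate below it near (372,128), and the tongue at (340,128). Side view: the catch hangs under the housing and the tip is clear above the lip.

```bash
python3 - <<'E'
from h import *
c=manip.get_calibration('wrist')
L=np.array([.4516,.209,0]);yw=-.147;B=np.array([[np.cos(yw),-np.sin(yw),0],[np.sin(yw),np.cos(yw),0],[0,0,1]])
for n,u,v,z in (('lipR',166,129,.117),('lipL',525,181,.117),('hous',371,170,.13),('edge under hous',371,158,.117),('catch bottom',372,112,.065)):
    X=onz(c,u,v,z,True);print(n,X.round(3),'lip mm',(B.T@(X-L)*1e3).round(1))
E
```

```text
lipR [0.413 0.05  0.117] lip mm [ -14.4 -162.9  117. ]
lipL [0.463 0.361 0.117] lip mm [-11.3 152.1 117. ]
hous [0.441 0.2   0.13 ] lip mm [ -9.  -10.9 130. ]
edge under hous [0.443 0.201 0.117] lip mm [ -7.7  -9.  117. ]
catch bottom [0.441 0.208 0.065] lip mm [-10.5  -2.8  65. ]
```

```bash
python3 - <<'E'
from h import *
C={n:manip.get_calibration(n) for n in('top','side','wrist')}
L=np.array([.4516,.209,0]);yw=-.147;B=np.array([[np.cos(yw),-np.sin(yw),0],[np.sin(yw),np.cos(yw),0],[0,0,1]])
def tri(P):
    A=0;b=0
    for n,(u,v) in P.items():
        o,d=ray(C[n],u,v,n=='wrist');d/=np.linalg.norm(d);M=np.eye(3)-np.outer(d,d);A=A+M;b=b+M@o
    return np.linalg.solve(A,b)
for nm,P in (('R',dict(top=(349,277.5),side=(408,205.5),wrist=(166,129))),('L',dict(top=(197,256),side=(318.7,300),wrist=(525,181))),('hous',dict(top=(273.5,257.5),side=(360.7,243),wrist=(371,170)))):
    for ks in (('top','side'),('top','wrist'),('side','wrist')):
        X=tri({k:P[k] for k in ks});print(nm,ks,X.round(3),(B.T@(X-L)*1e3).round(1))
print((-C['wrist']['R'].T@C['wrist']['t']).round(3),C['wrist']['vertical_fov'])
E
```

```text
R ('top', 'side') [0.425 0.04  0.11 ] [  -1.6 -170.7  110.1]
R ('top', 'wrist') [0.426 0.04  0.103] [  -0.3 -170.5  103.2]
R ('side', 'wrist') [0.422 0.043 0.11 ] [  -4.9 -168.2  110.4]
L ('top', 'side') [0.48  0.379 0.113] [  3.4 172.7 112.7]
L ('top', 'wrist') [0.478 0.379 0.105] [  0.7 171.9 104.8]
L ('side', 'wrist') [0.483 0.378 0.106] [  6.2 171.8 105.6]
hous ('top', 'side') [0.472 0.208 0.114] [ 20.3   2.1 114.2]
hous ('top', 'wrist') [0.472 0.208 0.105] [ 20.3   2.3 104.7]
hous ('side', 'wrist') [0.472 0.206 0.109] [ 20.2  -0.3 108.6]
[0.269 0.155 0.27 ] 65.70646984690485
```

Emit:
move_arm(targets=[{"tx": 2.95, "ty": 0.7, "tz": 2.8, "turn": 0}, {"tx": 2.95, "ty": 0.7, "tz": 2.8, "turn": 0}, {"tx": 0, "ty": 0, "tz": 0, "turn": 0}])

```text
t: 7.1
ee_pos: [0.4104, 0.177, 0.1302]
ee_rot: [-0.019, 0.949, 0.008, 0.316]
wrist_force: [-1.0, -0.9, -1.5]
opening: -0.0001
grip_force: 0.0
```

```bash
python3 s.py; python3 d.py "l -33 -35 130"  "l 9 -35 75"
```

```text
7.1 j [ 0.656 -0.078 -1.086  0.014 -0.351  0.517] p [0.4104 0.177  0.1302] F [-1.  -0.9 -1.5] op -0.0001 0.0
[[-0.8, -0.041, 0.598], [-0.031, 0.999, 0.027], [-0.599, 0.003, -0.801]]
now lip mm [-36.1 -37.7 130.2]
l -33 -35 130 world [0.414 0.179 0.13 ] tool cm [-0.27  0.2   0.22] rows 1.0
l 9 -35 75 world [0.455 0.173 0.075] tool cm [-0.01 -0.8   6.87] rows 2.0
```

Insert along the tool axis, checking the force as it goes.

Emit:
move_arm(targets=[{"tx": -0.2, "ty": -0.2, "tz": 2.3, "turn": 0}, {"tx": 0, "ty": -0.2, "tz": 2.3, "turn": 0}, {"tx": 0, "ty": -0.2, "tz": 2.3, "turn": 0}, {"tx": 0, "ty": 0, "tz": 0, "turn": 0}])

```text
t: 7.5
ee_pos: [0.4467, 0.1727, 0.0722]
ee_rot: [-0.022, 0.951, 0.009, 0.307]
wrist_force: [-25.6, 5.3, -0.5]
opening: -0.0001
grip_force: 11.1
```

```bash
python3 s.py; python3 d.py "l 9 -35 75" "l 9 -8 75"; python3 - <<'E'
from h import *
im=manip.snapshot('side')[:,:,::-1];w=manip.snapshot('wrist')[:,:,::-1]
a=cv2.resize(im[200:300,320:450],(780,600),interpolation=cv2.INTER_CUBIC)[:,90:]
b=cv2.resize(w[80:320,250:450],(500,600),interpolation=cv2.INTER_CUBIC)
o=cv2.resize(np.hstack([a,b]),(800,404));cv2.imwrite('pics/sw2.png',o)
E
```

```text
7.5 j [ 0.56   0.113 -1.14  -0.245 -0.288  0.431] p [0.4467 0.1727 0.0722] F [-25.6   5.3  -0.5] op -0.0001 11.1
[[-0.81, -0.047, 0.584], [-0.035, 0.999, 0.031], [-0.585, 0.005, -0.811]]
now lip mm [  0.4 -36.6  72.2]
l 9 -35 75 world [0.455 0.173 0.075] tool cm [-0.87 -0.    0.28] rows 1.0
l 9 -8 75 world [0.459 0.2   0.075] tool cm [-0.41  2.65  0.31] rows 1.0
```

View pics/sw2.png

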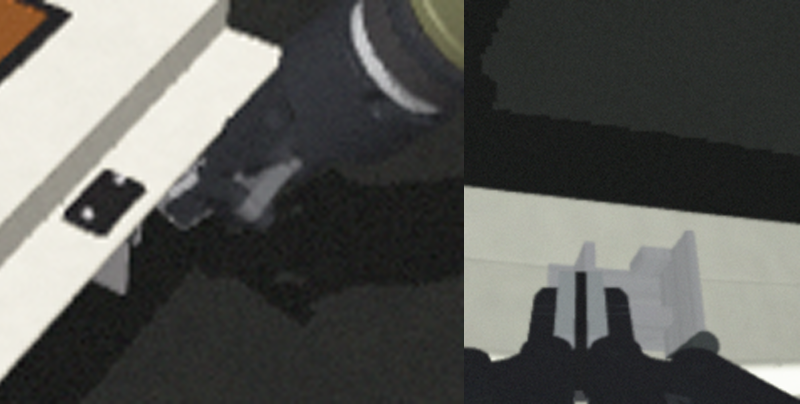

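The tip seems to be butting against the tongue's front face. I'll back off, rise, and re-enter higher.

Emit:
move_arm(targets=[{"tx": 0.4, "ty": 0, "tz": -1.5, "turn": 0}, {"tx": 0, "ty": 0, "tz": 0, "turn": 0}])

```text
t: 7.8
ee_pos: [0.4436, 0.174, 0.0908]
ee_rot: [-0.018, 0.948, 0.01, 0.318]
wrist_force: [-8.6, -0.3, -0.7]
opening: -0.0001
grip_force: 3.6
```

```bash
python3 s.py; python3 d.py "l -8 -25 84" "l 4 -25 81" "l 4 -10 81"
```

```text
7.8 j [ 0.58   0.063 -1.132 -0.203 -0.309  0.449] p [0.4436 0.174  0.0908] F [-8.6 -0.3 -0.7] op -0.0001 3.6
[[-0.797, -0.041, 0.602], [-0.028, 0.999, 0.031], [-0.603, 0.008, -0.798]]
now lip mm [ -2.8 -35.8  90.8]
l -8 -25 84 world [0.44  0.185 0.084] tool cm [0.66 1.15 0.36] rows 1.0
l 4 -25 81 world [0.452 0.184 0.081] tool cm [-0.76 -0.23  0.95] rows 1.0
l 4 -10 81 world [0.454 0.199 0.081] tool cm [-0.22  1.47  0.18] rows 1.0
```

Emit:
move_arm(targets=[{"tx": 0.8, "ty": 1, "tz": 0.3, "turn": 0}, {"tx": 0, "ty": 0, "tz": 0, "turn": 0}])

```text
t: 8.0
ee_pos: [0.4428, 0.1864, 0.0859]
ee_rot: [-0.017, 0.947, 0.012, 0.322]
wrist_force: [0.0, -0.7, 0.2]
opening: -0.0002
grip_force: 0.0
```

```bash
python3 s.py; python3 d.py "l 4 -25 81" "l 4 -10 81"
```

```text
8.0 j [ 0.617  0.087 -1.135 -0.228 -0.331  0.481] p [0.4428 0.1864 0.0859] F [ 0.  -0.7  0.2] op -0.0002 0.0
[[-0.793, -0.04, 0.608], [-0.025, 0.999, 0.033], [-0.609, 0.011, -0.793]]
now lip mm [ -5.4 -23.7  85.9]
l 4 -25 81 world [0.452 0.184 0.081] tool cm [-0.41 -0.31  0.94] rows 1.0
l 4 -10 81 world [0.454 0.199 0.081] tool cm [-0.21  1.47  0.18] rows 1.0
```

Emit:
move_arm(targets=[{"tx": -0.2, "ty": -0.1, "tz": 1.0, "turn": 0}, {"tx": 0, "ty": 0, "tz": 0, "turn": 0}])

```text
t: 8.2
ee_pos: [0.4509, 0.1847, 0.0786]
ee_rot: [-0.017, 0.947, 0.011, 0.321]
wrist_force: [1.1, 0.2, 0.5]
opening: -0.0002
grip_force: 0.0
```

```bash
python3 s.py; python3 d.py "l 4 -8 80"
```

```text
8.2 j [ 0.598  0.116 -1.138 -0.264 -0.322  0.466] p [0.4509 0.1847 0.0786] F [1.1 0.2 0.5] op -0.0002 0.0
[[-0.793, -0.039, 0.608], [-0.024, 0.999, 0.032], [-0.609, 0.01, -0.793]]
now lip mm [  2.8 -24.1  78.6]
l 4 -8 80 world [0.454 0.201 0.08 ] tool cm [-0.4   1.57  0.15] rows 1.0
```

Emit:
move_arm(targets=[{"tx": -0.3, "ty": 0.5, "tz": 0.2, "turn": 0}, {"tx": -0.1, "ty": 0.5, "tz": 0.1, "turn": 0}, {"tx": -0.1, "ty": 0.5, "tz": 0.1, "turn": 0}, {"tx": -0.1, "ty": 0.5, "tz": 0.1, "turn": 0}, {"tx": 0, "ty": 0, "tz": 0, "turn": 0}])

```text
t: 8.7
ee_pos: [0.4542, 0.204, 0.0756]
ee_rot: [-0.018, 0.948, 0.01, 0.319]
wrist_force: [-2.1, -2.1, -0.5]
opening: -0.0002
grip_force: 1.0
```

```bash
python3 s.py; python3 d.py "l 4 -8 80";python3 - <<'E'
from h import *
im=manip.snapshot('side')[:,:,::-1];w=manip.snapshot('wrist')[:,:,::-1]
a=cv2.resize(im[200:300,320:450],(780,600),interpolation=cv2.INTER_CUBIC)[:,90:]
b=cv2.resize(w[80:320,250:450],(500,600),interpolation=cv2.INTER_CUBIC)
o=cv2.resize(np.hstack([a,b]),(800,404));cv2.imwrite('pics/sw3.png',o)
E
```

```text
8.7 j [ 0.64   0.143 -1.105 -0.239 -0.343  0.503] p [0.4542 0.204  0.0756] F [-2.1 -2.1 -0.5] op -0.0002 1.0
[[-0.796, -0.04, 0.604], [-0.028, 0.999, 0.03], [-0.604, 0.007, -0.797]]
now lip mm [ 3.3 -4.6 75.6]
l 4 -8 80 world [0.454 0.201 0.08 ] tool cm [-0.27 -0.34 -0.35] rows 1.0
```

View pics/sw3.png

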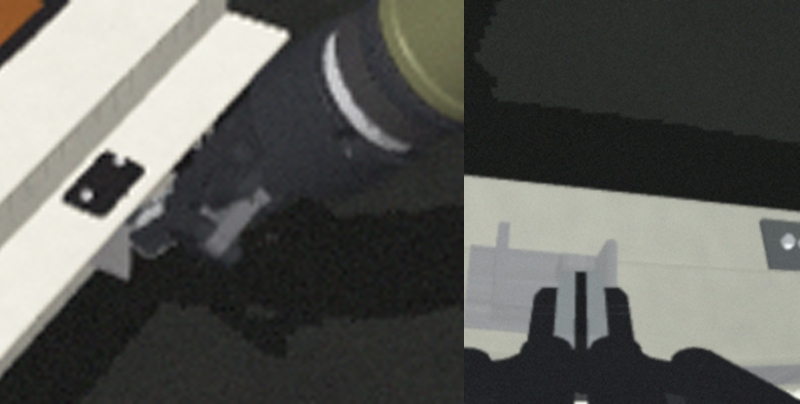

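Emit:
move_arm(targets=[{"tx": -0.2, "ty": 0.4, "tz": -0.1, "turn": 0}, {"tx": -0.1, "ty": 0.4, "tz": 0, "turn": 0}, {"tx": -0.1, "ty": 0.4, "tz": 0, "turn": 0}, {"tx": 0, "ty": 0, "tz": 0, "turn": 0}])

```text
t: 9.2
ee_pos: [0.4552, 0.2119, 0.0778]
ee_rot: [-0.017, 0.948, 0.006, 0.318]
wrist_force: [-1.4, -10.5, -0.9]
opening: -0.0001
grip_force: 4.8
```

```bash
python3 s.py; python3 d.py "l 4 0 85"
```

```text
9.2 j [ 0.664  0.146 -1.081 -0.206 -0.362  0.526] p [0.4552 0.2119 0.0778] F [ -1.4 -10.5  -0.9] op -0.0001 4.8
[[-0.797, -0.035, 0.603], [-0.028, 0.999, 0.022], [-0.603, 0.001, -0.797]]
now lip mm [ 3.1  3.4 77.8]
l 4 0 85 world [0.456 0.208 0.085] tool cm [-0.45 -0.35 -0.56] rows 1.0
```

Emit:
move_arm(targets=[{"tx": -0.3, "ty": 0, "tz": -0.4, "turn": 0}, {"tx": -0.3, "ty": 0, "tz": -0.4, "turn": 0}, {"tx": -0.3, "ty": 0, "tz": -0.4, "turn": 0}, {"tx": 0, "ty": 0, "tz": 0, "turn": 0}])

```text
t: 9.6
ee_pos: [0.4555, 0.2121, 0.0934]
ee_rot: [-0.016, 0.948, 0.007, 0.319]
wrist_force: [-1.3, -9.6, -0.5]
opening: -0.0
grip_force: 4.0
```

```bash
python3 s.py; python3 d.py "l 4 0 85"
```

```text
9.6 j [ 0.663  0.108 -1.056 -0.144 -0.361  0.525] p [0.4555 0.2121 0.0934] F [-1.3 -9.6 -0.5] op -0.0 4.0
[[-0.797, -0.035, 0.604], [-0.027, 0.999, 0.023], [-0.604, 0.002, -0.797]]
now lip mm [ 3.4  3.6 93.4]
l 4 0 85 world [0.456 0.208 0.085] tool cm [ 0.51 -0.37  0.66] rows 1.0
```

Emit:
move_arm(targets=[{"tx": -0.3, "ty": 0, "tz": -0.4, "turn": 0}, {"tx": -0.3, "ty": 0, "tz": -0.4, "turn": 0}, {"tx": -0.3, "ty": 0, "tz": -0.4, "turn": 0}, {"tx": 0, "ty": 0, "tz": 0, "turn": 0}])

```text
t: 10.0
ee_pos: [0.456, 0.2128, 0.1089]
ee_rot: [-0.016, 0.948, 0.007, 0.319]
wrist_force: [-2.3, -8.3, 1.0]
opening: -0.0004
grip_force: 3.4
```

```bash
python3 s.py;python3 - <<'E'
from h import *
im=manip.snapshot('side')[:,:,::-1];w=manip.snapshot('wrist')[:,:,::-1]
a=cv2.resize(im[200:300,320:450],(780,600),interpolation=cv2.INTER_CUBIC)[:,90:]
b=cv2.resize(w[80:320,250:450],(500,600),interpolation=cv2.INTER_CUBIC)
o=cv2.resize(np.hstack([a,b]),(800,404));cv2.imwrite('pics/sw4.png',o)
E
```

```text
10.0 j [ 0.663  0.073 -1.03  -0.085 -0.361  0.525] p [0.456  0.2128 0.1089] F [-2.3 -8.3  1. ] op -0.0004 3.4
[[-0.796, -0.036, 0.604], [-0.026, 0.999, 0.024], [-0.605, 0.004, -0.796]]
```

View pics/sw4.png

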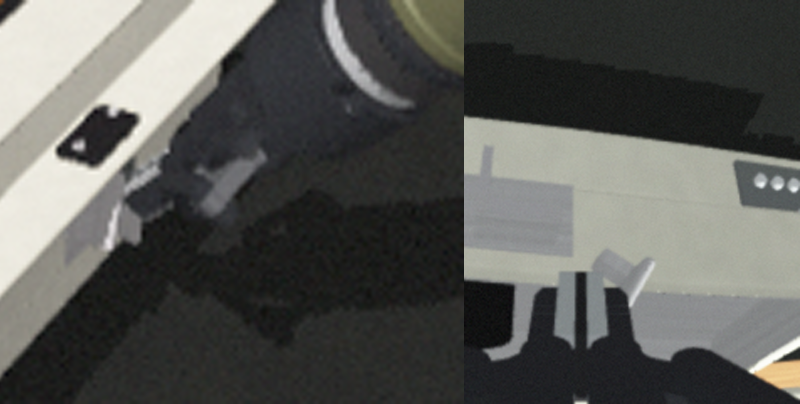

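```bash
cat > arc.py <<'E'
from h import *
from fk import rows,x as fx
from scipy.optimize import least_squares
s=manip.read_state();R=Ro.from_quat(s['ee_rot']).as_matrix();p=s['ee_pos']
L=np.array([.4516,.209,0]);yw=-.147;B=np.array([[np.cos(yw),-np.sin(yw),0],[np.sin(yw),np.cos(yw),0],[0,0,1]])
P=np.arcsin(-R[2,2]);ax=np.array([np.cos(P),-np.sin(P)]);n=np.array([-ax[1],ax[0]])
print('now',(B.T@(p-L)*1e3).round(1))
for th in np.arange(.2,1.61,.115):
    e=np.array([250-250*np.cos(th),87+250*np.sin(th)])
    C=e+12*(ax if th<P else np.array([np.cos(th),-np.sin(th)]))
    T=C-11*n
    X=L+B@np.array([T[0],2,T[1]])/1e3;d=R.T@(X-p)*100
    r=np.hypot(*X[:2]);q=least_squares(lambda q:np.r_[np.array(rows(*q))@fx-[r,X[2]],.3*(q[0]-q[1]+q[2]-P)],[.3,.3,.9],bounds=([-.83,-1.28,-1.9],[1.72,1.37,2.12]))
    print(round(th,2),T.round(0),X.round(3),'d',d.round(2),q.x.round(2),q.cost.round(6));p=X
E
python3 arc.py
```

```text
now [  3.8   4.3 108.7]
0.2 [  3. 120.] [0.455 0.21  0.12 ] d [-0.65 -0.21 -0.98] [ 0.01 -1.08 -0.17] 0.0
0.32 [ 11. 148.] [0.463 0.209 0.148] d [-2.25 -0.12 -1.78] [-0.04 -1.02 -0.06] 0.0
0.43 [ 21. 175.] [0.473 0.208 0.175] d [-2.44 -0.18 -1.51] [-0.07 -0.95  0.04] 0.0
0.54 [ 35. 200.] [0.486 0.206 0.2  ] d [-2.59 -0.24 -1.22] [-0.09 -0.88  0.13] 0.0
0.66 [ 51. 224.] [0.502 0.204 0.224] d [-2.71 -0.29 -0.92] [-0.09 -0.81  0.2 ] 0.0
0.77 [ 70. 246.] [0.521 0.201 0.246] d [-2.79 -0.34 -0.6 ] [-0.09 -0.74  0.27] 0.0
0.89 [ 91. 265.] [0.542 0.198 0.265] d [-2.83 -0.38 -0.28] [-0.07 -0.67  0.32] 0.0
1.0 [114. 281.] [0.564 0.194 0.281] d [-2.74 -0.4   0.05] [-0.05 -0.6   0.36] 0.0
1.12 [138. 295.] [0.588 0.191 0.295] d [-2.68 -0.43  0.36] [-0.02 -0.54  0.4 ] 0.0
1.23 [163. 305.] [0.613 0.187 0.305] d [-2.61 -0.46  0.67] [ 0.01 -0.48  0.43] 0.0
1.35 [189. 313.] [0.639 0.183 0.313] d [-2.52 -0.47  0.97] [ 0.05 -0.42  0.45] 0.0
1.46 [216. 317.] [0.666 0.179 0.317] d [-2.38 -0.49  1.25] [ 0.09 -0.36  0.47] 0.0
1.58 [243. 318.] [0.693 0.175 0.318] d [-2.22 -0.5   1.52] [ 0.13 -0.31  0.48] 0.0
```

Emit:
move_arm(targets=[{"tx": -0.65, "ty": 0, "tz": -1, "turn": 0}, {"tx": -2.25, "ty": -0.1, "tz": -1.8, "turn": 0}, {"tx": -2.4, "ty": -0.2, "tz": -1.5, "turn": 0}, {"tx": -2.6, "ty": -0.25, "tz": -1.2, "turn": 0}, {"tx": -2.7, "ty": -0.3, "tz": -0.9, "turn": 0}, {"tx": -2.8, "ty": -0.35, "tz": -0.6, "turn": 0}, {"tx": 0, "ty": 0, "tz": 0, "turn": 0}])

```text
t: 10.8
ee_pos: [0.525, 0.204, 0.2508]
ee_rot: [-0.015, 0.946, 0.01, 0.323]
wrist_force: [-2.3, -5.9, 2.0]
opening: -0.0001
grip_force: 2.7
```

```bash
python3 s.py; python3 d.py "l 70 2 246" "l 114 2 281" "l 163 2 305" "l 216 2 317" "l 245 2 318"
```

```text
10.8 j [ 0.535 -0.056 -0.692  0.336 -0.291  0.413] p [0.525  0.204  0.2508] F [-2.3 -5.9  2. ] op -0.0001 2.7
[[-0.791, -0.035, 0.611], [-0.022, 0.999, 0.028], [-0.611, 0.009, -0.791]]
now lip mm [ 73.4   5.8 250.8]
l 70 2 246 world [0.521 0.201 0.246] tool cm [ 0.61 -0.32  0.14] rows 1.0
l 114 2 281 world [0.565 0.194 0.281] tool cm [-5.57 -0.76 -0.13] rows 2.0
l 163 2 305 world [0.613 0.187 0.305] tool cm [-5.29 -0.86  1.04] rows 2.0
l 216 2 317 world [0.666 0.179 0.317] tool cm [-4.86 -0.95  2.23] rows 2.0
l 245 2 318 world [0.694 0.175 0.318] tool cm [-2.32 -0.52  1.66] rows 1.0
```

Emit:
move_arm(targets=[{"tx": -2.5, "ty": -0.4, "tz": 0, "turn": 0}, {"tx": -2.5, "ty": -0.4, "tz": 0, "turn": 0}, {"tx": -2.65, "ty": -0.45, "tz": 0.5, "turn": 0}, {"tx": -2.65, "ty": -0.45, "tz": 0.5, "turn": 0}, {"tx": -2.4, "ty": -0.5, "tz": 1.1, "turn": 0}, {"tx": -2.4, "ty": -0.5, "tz": 1.1, "turn": 0}, {"tx": 0, "ty": 0, "tz": 0, "turn": 0}])

```text
t: 11.5
ee_pos: [0.6661, 0.1818, 0.3149]
ee_rot: [-0.015, 0.946, 0.01, 0.322]
wrist_force: [0.1, -3.5, 1.4]
opening: 0.0001
grip_force: 1.8
```

```bash
python3 s.py; python3 d.py "l 245 2 318";python3 - <<'E'
from h import *
im=manip.snapshot('side')[:,:,::-1];w=manip.snapshot('wrist')[:,:,::-1]
o=np.hstack([cv2.resize(im[60:340,180:500],(457,400)),cv2.resize(w[0:400,150:490],(340,400))]);cv2.imwrite('pics/sw5.png',o)
E
```

```text
11.5 j [ 0.352  0.101 -0.358  0.479 -0.184  0.259] p [0.6661 0.1818 0.3149] F [ 0.1 -3.5  1.4] op 0.0001 1.8
[[-0.792, -0.035, 0.61], [-0.023, 0.999, 0.028], [-0.61, 0.009, -0.792]]
now lip mm [216.1   4.5 314.9]
l 245 2 318 world [0.694 0.175 0.318] tool cm [-2.41 -0.77  1.45] rows 1.0
```

View pics/sw5.png

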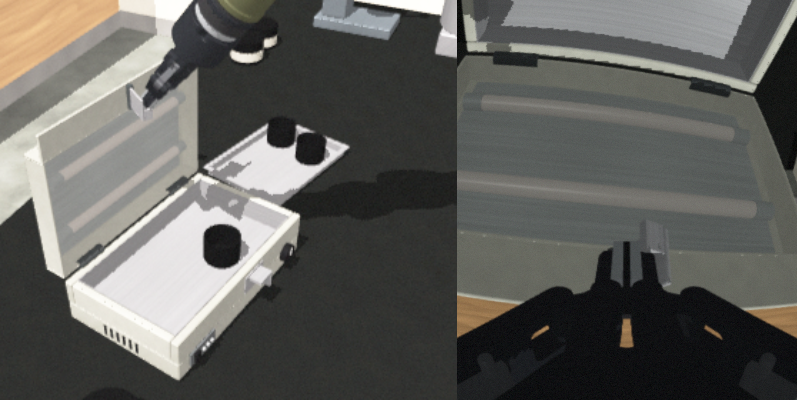

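The hood is nearly upright and the tin stands in the chamber at side-crop (222,245). I'll press on to the stop.

Emit:
move_arm(targets=[{"tx": -1.2, "ty": -0.3, "tz": 0.75, "turn": 0}, {"tx": -1.2, "ty": -0.3, "tz": 0.75, "turn": 0}, {"tx": -0.4, "ty": -0.1, "tz": 0.3, "turn": 0}, {"tx": 0, "ty": 0, "tz": 0, "turn": 0}])

```text
t: 12.0
ee_pos: [0.6846, 0.1744, 0.3067]
ee_rot: [-0.019, 0.951, 0.007, 0.309]
wrist_force: [-36.0, -8.7, 11.1]
opening: 0.0001
grip_force: 17.3
```

```bash
python3 s.py; python3 d.py "l 245 2 318"
```

```text
12.0 j [ 0.323  0.143 -0.31   0.508 -0.163  0.232] p [0.6846 0.1744 0.3067] F [-36.   -8.7  11.1] op 0.0001 17.3
[[-0.809, -0.041, 0.587], [-0.032, 0.999, 0.026], [-0.588, 0.002, -0.809]]
now lip mm [ 2.356e+02 -1.000e-01  3.067e+02]
l 245 2 318 world [0.694 0.175 0.318] tool cm [-1.44  0.03 -0.35] rows 1.0
```

Emit:
move_arm(targets=[{"tx": 1.6, "ty": 0, "tz": -1.2, "turn": 0}, {"tx": 3.2, "ty": 0, "tz": -2.4, "turn": 0}, {"tx": 3.7, "ty": 0, "tz": -2.8, "turn": 0}, {"tx": 3.7, "ty": -1, "tz": -2.8, "turn": 0}, {"tx": 3.7, "ty": -1.5, "tz": -2.8, "turn": 0}, {"tx": 3.7, "ty": -1.5, "tz": -2.8, "turn": 0}])

```text
t: 12.6
ee_pos: [0.4493, 0.1282, 0.3125]
ee_rot: [-0.018, 0.948, 0.011, 0.319]
wrist_force: [-0.3, 0.7, 0.5]
opening: 0.0
grip_force: 0.0
```

```bash
python3 s.py; python3 d.py "w 340 20 180" "w 300 20 80" "w 250 20 60"
python3 - <<'E'
from h import *
t=manip.snapshot('top')[:,:,::-1];cv2.imwrite('pics/top2.png',t)
E
```

```text
12.6 j [ 0.431 -0.3   -0.698  0.558 -0.224  0.32 ] p [0.4493 0.1282 0.3125] F [-0.3  0.7  0.5] op 0.0 0.0
[[-0.796, -0.042, 0.604], [-0.028, 0.999, 0.033], [-0.605, 0.01, -0.796]]
now lip mm [  9.5 -80.3 312.5]
w 340 20 180 world [0.34 0.02 0.18] tool cm [ 17.01 -10.48   3.59] rows 5.0
w 300 20 80 world [0.3  0.02 0.08] tool cm [9.23 0.07 5.55] rows 3.0
w 250 20 60 world [0.25 0.02 0.06] tool cm [ 5.19  0.19 -1.43] rows 2.0
```

View pics/top2.png

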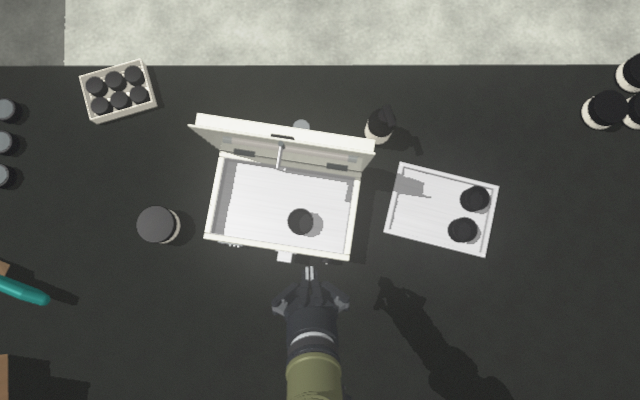

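Top view: the hood is upright with its catch at (280,157). The tin is at (301,221), right of centre near the chamber front, and the tray is free at the left.

```bash
python3 - <<'E'
from h import *
im=cv2.imread('pics/top2.png');c=manip.get_calibration('top');g=cv2.cvtColor(im,cv2.COLOR_BGR2GRAY)
L=np.array([.4516,.209,0]);yw=-.147;B=np.array([[np.cos(yw),-np.sin(yw),0],[np.sin(yw),np.cos(yw),0],[0,0,1]])
for n,(x0,x1,y0,y1),z in(('tin',(280,320,200,242),.09),('b',(455,492,184,214),.048),('c',(443,480,215,244),.048)):
    m=(g[y0:y1,x0:x1]<60).astype(np.uint8);k=max(cv2.findContours(m,0,1)[0],key=cv2.contourArea);(u,v),r=cv2.minEnclosingCircle(k);M=cv2.moments(m,True)
    X=onz(c,u+x0,v+y0,z);print(n,u+x0,v+y0,r,'mean',M['m10']/M['m00']+x0,M['m01']/M['m00']+y0,X.round(4),(B.T@(X-L)*1e3).round(0))
T=np.array([onz(c,*p,.018) for p in ((400,162.5),(498.5,186),(486,257),(383.5,233.5))]);print(T.round(3).tolist(),T.mean(0),[np.linalg.norm(T[i]-T[i-1]).round(3) for i in range(4)])
C=T.mean(0);e=T[0]+T[3]-T[1]-T[2];e/=np.linalg.norm(e);print('yaw',np.arctan2(-e[0],e[1]),'free half centre',C+e*.058)
E
```

```text
Traceback (most recent call last):
ValueError: max() iterable argument is empty
```

Emit:
move_arm(targets=[{"tx": 3.4, "ty": -2.1, "tz": 0.7, "turn": 0}, {"tx": 3.4, "ty": -2.1, "tz": 0.7, "turn": 0}, {"tx": 3.4, "ty": -2.1, "tz": 0.7, "turn": 0}, {"tx": 3.4, "ty": -2.1, "tz": 0.7, "turn": 0}, {"tx": 3.4, "ty": -2.1, "tz": 0.7, "turn": 0}, {"tx": 3.1, "ty": 0, "tz": 1.85, "turn": 0}, {"tx": 3.1, "ty": 0, "tz": 1.85, "turn": 0}])

```text
t: 13.35
ee_pos: [0.3172, 0.019, 0.1295]
ee_rot: [-0.016, 0.95, 0.011, 0.313]
wrist_force: [17.5, 2.4, 12.3]
opening: 0.0003
grip_force: 0.0
```

```bash
python3 s.py
```

```text
13.35 j [ 0.073 -0.457 -1.284  0.108 -0.013  0.034] p [0.3172 0.019  0.1295] F [17.5  2.4 12.3] op 0.0003 0.0
[[-0.804, -0.038, 0.594], [-0.024, 0.999, 0.03], [-0.594, 0.01, -0.804]]
```

Emit:
move_arm(targets=[{"tx": 0, "ty": 0, "tz": 0, "turn": 0}])

```text
t: 13.45
ee_pos: [0.3189, 0.0198, 0.1307]
ee_rot: [-0.017, 0.949, 0.011, 0.314]
wrist_force: [-0.4, 0.3, 0.2]
opening: -0.0001
grip_force: 0.0
```

```bash
python3 s.py; python3 - <<'E'
from h import *
im=cv2.imread('pics/top2.png');c=manip.get_calibration('top');g=cv2.cvtColor(im,cv2.COLOR_BGR2GRAY)
L=np.array([.4516,.209,0]);yw=-.147;B=np.array([[np.cos(yw),-np.sin(yw),0],[np.sin(yw),np.cos(yw),0],[0,0,1]])
for n,(x0,x1,y0,y1),z in(('tin',(280,320,200,242),.09),('b',(455,492,184,214),.048),('c',(443,480,215,244),.048)):
    s=g[y0:y1,x0:x1];m=(s<(s.min()+22)).astype(np.uint8);k=max(cv2.findContours(m,0,1)[0],key=cv2.contourArea);(u,v),r=cv2.minEnclosingCircle(k)
    X=onz(c,u+x0,v+y0,z);print(n,s.min(),u+x0,v+y0,r,X.round(4),(B.T@(X-L)*1e3).round(0))
T=np.array([onz(c,*p,.018) for p in ((400,162.5),(498.5,186),(486,257),(383.5,233.5))]);print(T.round(3).tolist(),T.mean(0),[np.linalg.norm(T[i]-T[i-1]).round(3) for i in range(4)])
C=T.mean(0);e=T[0]+T[3]-T[1]-T[2];e/=np.linalg.norm(e);print('yaw',np.arctan2(-e[0],e[1]),'free half centre',C+e*.058)
E
```

```text
13.45 j [ 0.076 -0.456 -1.281  0.106 -0.014  0.034] p [0.3189 0.0198 0.1307] F [-0.4  0.3  0.2] op -0.0001 0.0
[[-0.802, -0.04, 0.596], [-0.026, 0.999, 0.031], [-0.596, 0.01, -0.803]]
tin 75 300.2777786254883 221.5444450378418 12.749662399291992 [0.5536 0.1492 0.09  ] [110. -44.  90.]
b 47 474.5 198.5 14.23034954071045 [ 0.6104 -0.2727  0.048 ] [ 228. -453.   48.]
c 51 462.5 230.0 14.080227851867676 [ 0.5341 -0.2393  0.048 ] [ 147. -431.   48.]
[[0.708, -0.101, 0.018], [0.646, -0.346, 0.018], [0.469, -0.304, 0.018], [0.529, -0.054, 0.018]] [ 0.5879522  -0.20110265  0.018     ] [np.float64(0.185), np.float64(0.253), np.float64(0.181), np.float64(0.257)]
yaw -0.2395552474336907 free half centre [ 0.6017139  -0.14475892  0.018     ]
```

Emit:
move_arm(targets=[{"tx": 2.4, "ty": 0, "tz": -0.6, "turn": 0}, {"tx": 2.4, "ty": 0, "tz": -0.6, "turn": 0}, {"tx": 2.4, "ty": 0, "tz": -0.6, "turn": 0}, {"tx": 2.4, "ty": 0, "tz": -0.6, "turn": 0}])

```text
t: 13.85
ee_pos: [0.2258, 0.0175, 0.1276]
ee_rot: [-0.017, 0.954, 0.009, 0.301]
wrist_force: [0.1, 1.1, -0.0]
opening: -0.0001
grip_force: 0.0
```

```bash
python3 s.py
```

```text
13.85 j [ 0.196 -0.759 -1.282  0.442 -0.084  0.134] p [0.2258 0.0175 0.1276] F [ 0.1  1.1 -0. ] op -0.0001 0.0
[[-0.819, -0.038, 0.573], [-0.027, 0.999, 0.028], [-0.574, 0.008, -0.819]]
```

Emit:
move_arm(targets=[{"tx": 1.5, "ty": 0, "tz": 2, "turn": 0}, {"tx": 1.5, "ty": 0, "tz": 2, "turn": 0}, {"tx": 1.5, "ty": 0, "tz": 2, "turn": 0}])

```text
t: 14.15
ee_pos: [0.2126, 0.0285, 0.1168]
ee_rot: [-0.014, 0.958, 0.003, 0.286]
wrist_force: [-1.1, -0.3, -1.1]
opening: -0.0002
grip_force: 0.0
```

```bash
python3 s.py
```

```text
14.15 j [ 0.574 -0.72  -1.283  0.497 -0.289  0.467] p [0.2126 0.0285 0.1168] F [-1.1 -0.3 -1.1] op -0.0002 0.0
[[-0.836, -0.03, 0.549], [-0.026, 1.0, 0.015], [-0.549, -0.002, -0.836]]
```

Emit:
move_arm(targets=[{"tx": -3.9, "ty": -1.35, "tz": 2.5, "turn": 0}, {"tx": -3.9, "ty": -1.35, "tz": 2.5, "turn": 0}, {"tx": -3.9, "ty": -1.35, "tz": 2.5, "turn": 0}, {"tx": -3.9, "ty": -1.35, "tz": 2.5, "turn": 0}, {"tx": 0.8, "ty": 0, "tz": 3, "turn": 0}, {"tx": 0.8, "ty": 0, "tz": 2.5, "turn": 0}, {"tx": 2.3, "ty": 0, "tz": -3.2, "turn": 0}, {"tx": 2.3, "ty": 0, "tz": -3.2, "turn": 0}, {"tx": 2.3, "ty": 0, "tz": -3.2, "turn": 0}])

```text
t: 15.05
ee_pos: [0.2644, -0.0038, 0.1189]
ee_rot: [-0.016, 0.964, 0.004, 0.265]
wrist_force: [0.0, -0.0, 0.7]
opening: -0.0003
grip_force: 0.0
```

```bash
python3 s.py
```

```text
15.05 j [-0.09  -0.542 -1.253  0.326  0.062 -0.105] p [ 0.2644 -0.0038  0.1189] F [ 0.  -0.   0.7] op -0.0003 0.0
[[-0.859, -0.032, 0.511], [-0.028, 0.999, 0.016], [-0.512, -0.0, -0.859]]
```

```bash
sed -i 's/^D=\[/D=[(.241,1.364,2.117,.4885,.7737),(.166,1.364,2.117,.4459,.8085),(-.456,-1.281,.106,.3195,.1307),(-.542,-1.253,.326,.2644,.1189),/; s/w=3e-3/w=1e-4/' fk.py; sed -i '/^    from/,$d' fk.py
cat >> fk.py <<'E'
    for P in (1,1.2,1.4,1.57):
      for a in (-.7,-.5,-.3,-.1,.1,.3):
        print(P,a,(np.array(rows(a,-1.27,P-a-1.27))@x).round(3),end=' ')
      print()
E
python3 fk.py
```

```text
[-0.     0.219  0.565  0.001  0.386  0.06   0.439] 0.001
1 -0.7 [0.231 0.124] 1 -0.5 [0.286 0.12 ] 1 -0.3 [0.338 0.105] 1 -0.1 [0.387 0.079] 1 0.1 [0.43  0.045] 1 0.3 [0.465 0.003] 
1.2 -0.7 [0.153 0.084] 1.2 -0.5 [0.208 0.08 ] 1.2 -0.3 [0.26  0.065] 1.2 -0.1 [0.309 0.04 ] 1.2 0.1 [0.352 0.005] 1.2 0.3 [ 0.387 -0.037] 
1.4 -0.7 [0.068 0.061] 1.4 -0.5 [0.123 0.057] 1.4 -0.3 [0.176 0.041] 1.4 -0.1 [0.224 0.016] 1.4 0.1 [ 0.267 -0.018] 1.4 0.3 [ 0.302 -0.06 ] 
1.57 -0.7 [-0.006  0.054] 1.57 -0.5 [0.049 0.05 ] 1.57 -0.3 [0.101 0.035] 1.57 -0.1 [0.15 0.01] 1.57 0.1 [ 0.193 -0.025] 1.57 0.3 [ 0.228 -0.067]
```

Emit:
move_arm(targets=[{"tx": -2.45, "ty": 0, "tz": 2.3, "turn": 0}, {"tx": -2.45, "ty": 0, "tz": 2.3, "turn": 0}, {"tx": 2.6, "ty": 0, "tz": 1.9, "turn": 0}, {"tx": 2.6, "ty": 0, "tz": 1.9, "turn": 0}, {"tx": 2.6, "ty": 0, "tz": 1.9, "turn": 0}, {"tx": 2.6, "ty": 0, "tz": 1.9, "turn": 0}])

```text
t: 15.65
ee_pos: [0.3131, -0.0091, 0.0682]
ee_rot: [-0.016, 0.973, 0.006, 0.228]
wrist_force: [0.5, -0.9, -0.1]
opening: 0.0
grip_force: 0.0
```

```bash
python3 s.py
```

```text
15.65 j [-0.089 -0.216 -1.283  0.046  0.058 -0.108] p [ 0.3131 -0.0091  0.0682] F [ 0.5 -0.9 -0.1] op 0.0 0.0
[[-0.895, -0.034, 0.444], [-0.028, 0.999, 0.019], [-0.445, 0.005, -0.896]]
```

Emit:
move_arm(targets=[{"tx": 4, "ty": 0, "tz": 1.5, "turn": 0}, {"tx": 4, "ty": 0, "tz": 1.5, "turn": 0}, {"tx": 4, "ty": 0, "tz": 1.5, "turn": 0}])

```text
t: 15.95
ee_pos: [0.2569, -0.0216, 0.0627]
ee_rot: [-0.018, 0.982, 0.012, 0.19]
wrist_force: [-0.9, 0.2, 0.9]
opening: 0.0
grip_force: 0.0
```

```bash
python3 s.py
```

```text
15.95 j [-0.224 -0.298 -1.282  0.219  0.113 -0.239] p [ 0.2569 -0.0216  0.0627] F [-0.9  0.2  0.9] op 0.0 0.0
[[-0.927, -0.039, 0.373], [-0.03, 0.999, 0.03], [-0.374, 0.017, -0.927]]
```

Emit:
move_arm(targets=[{"tx": -3.4, "ty": 0.8, "tz": 3.4, "turn": 0}, {"tx": 4.2, "ty": 0.4, "tz": 0.3, "turn": 0}, {"tx": 4.2, "ty": 0.4, "tz": 0.3, "turn": 0}, {"tx": 4.2, "ty": 0.2, "tz": 0.3, "turn": 0}])

```text
t: 16.35
ee_pos: [0.2108, -0.0128, 0.0604]
ee_rot: [-0.019, 0.987, 0.017, 0.159]
wrist_force: [-0.6, -0.3, 0.4]
opening: -0.0
grip_force: 0.0
```

```bash
python3 s.py; python3 d.py "w 300 50 170"
```

```text
16.35 j [-0.227 -0.377 -1.281  0.364  0.109 -0.249] p [ 0.2108 -0.0128  0.0604] F [-0.6 -0.3  0.4] op -0.0 0.0
[[-0.949, -0.043, 0.313], [-0.032, 0.999, 0.04], [-0.314, 0.027, -0.949]]
now lip mm [-205.7 -254.7   60.4]
w 300 50 170 world [0.3  0.05 0.17] tool cm [-12.11   6.19  -7.36] rows 4.0
```

Emit:
move_arm(targets=[{"tx": -3, "ty": 1.55, "tz": -1.85, "turn": 0}, {"tx": -3, "ty": 1.55, "tz": -1.85, "turn": 0}, {"tx": -3, "ty": 1.55, "tz": -1.85, "turn": 0}, {"tx": -3, "ty": 1.55, "tz": -1.85, "turn": 0}, {"tx": -4.15, "ty": 1.48, "tz": 1.6, "turn": 0}, {"tx": -4.15, "ty": 1.48, "tz": 1.6, "turn": 0}, {"tx": -4.15, "ty": 1.48, "tz": 1.6, "turn": 0}, {"tx": -4.15, "ty": 1.48, "tz": 1.6, "turn": 0}, {"tx": -4.15, "ty": 1.48, "tz": 1.6, "turn": 0}, {"tx": -4.15, "ty": 1.48, "tz": 1.6, "turn": 0}, {"tx": 0, "ty": 0, "tz": 0, "turn": 0}], hand=8.5)

```text
t: 17.45
ee_pos: [0.5689, 0.1515, 0.1633]
ee_rot: [-0.019, 0.986, 0.016, 0.165]
wrist_force: [-0.1, 0.0, 0.3]
opening: 0.0849
grip_force: 0.0
```

```bash
python3 s.py; python3 d.py "w 562 150 120" "w 562 150 53"; python3 - <<'E'
from h import *
c=manip.get_calibration('wrist');np.save('c6.npy',np.array([c],dtype=object),allow_pickle=True)
cv2.imwrite('pics/w6.png',manip.snapshot('wrist')[:,:,::-1])
E
```

```text
17.45 j [ 0.291  0.191 -0.486  0.566 -0.057  0.244] p [0.5689 0.1515 0.1633] F [-0.1  0.   0.3] op 0.0849 0.0
[[-0.945, -0.042, 0.325], [-0.031, 0.999, 0.038], [-0.326, 0.026, -0.945]]
now lip mm [124.5 -39.7 163.3]
w 562 150 120 world [0.562 0.15  0.12 ] tool cm [ 2.07 -0.23  3.86] rows 1.0
w 562 150 53 world [0.562 0.15  0.053] tool cm [ 2.18 -0.17  6.33] rows 2.0
```

View pics/w6.png

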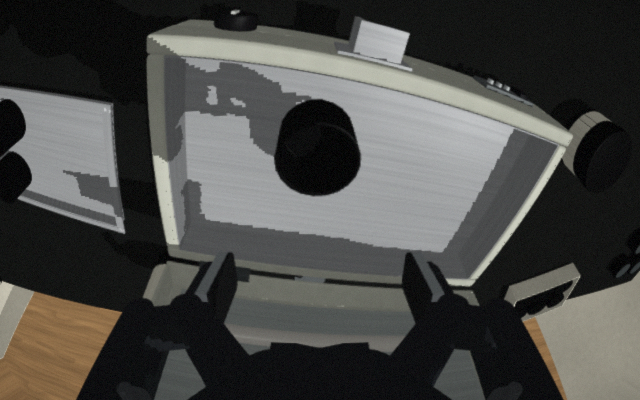

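Wrist view: the tin, spanning (275–360, 98–196), is laterally centred between the open fingers at columns 225 and 420.

```bash
python3 - <<'E'
from h import *
c=manip.get_calibration('wrist')
for p in ((320,157),(278,150),(361,157)):print(onz(c,*p,.09,True).round(4))
s=manip.snapshot
print((-np.array(c['R']).T@c['t']).round(3))
E
```

```text
[0.5482 0.1522 0.09  ]
[0.5433 0.1238 0.09  ]
[0.5473 0.1803 0.09  ]
[0.44  0.143 0.27 ]
```

Emit:
move_arm(targets=[{"tx": 2, "ty": -0.2, "tz": 3.8, "turn": 0}, {"tx": 0.9, "ty": -0.1, "tz": 2.5, "turn": 0}, {"tx": 0, "ty": 0, "tz": 0, "turn": 0}])

```text
t: 17.8
ee_pos: [0.5496, 0.1457, 0.0898]
ee_rot: [-0.018, 0.987, 0.014, 0.158]
wrist_force: [-1.0, 0.4, -0.3]
opening: 0.0849
grip_force: 0.0
```

```bash
python3 s.py; python3 d.py "w 562 150 53"
```

```text
17.8 j [ 0.292  0.249 -0.631  0.378 -0.058  0.245] p [0.5496 0.1457 0.0898] F [-1.   0.4 -0.3] op 0.0849 0.0
[[-0.949, -0.041, 0.311], [-0.032, 0.999, 0.033], [-0.312, 0.022, -0.95]]
now lip mm [106.2 -48.3  89.8]
w 562 150 53 world [0.562 0.15  0.053] tool cm [-0.04  0.3   3.9 ] rows 1.0
```

Emit:
move_arm(targets=[{"tx": 0, "ty": 0.4, "tz": 1.2, "turn": 0}, {"tx": 0, "ty": 0, "tz": 1.2, "turn": 0}, {"tx": 0, "ty": 0, "tz": 1.2, "turn": 0}, {"tx": 0, "ty": 0, "tz": 0, "turn": 0}])

```text
t: 18.2
ee_pos: [0.5673, 0.1531, 0.0603]
ee_rot: [-0.018, 0.986, 0.015, 0.163]
wrist_force: [-0.9, -0.2, -0.1]
opening: 0.0852
grip_force: 0.0
```

```bash
python3 s.py
```

```text
18.2 j [ 0.296  0.312 -0.642  0.291 -0.059  0.249] p [0.5673 0.1531 0.0603] F [-0.9 -0.2 -0.1] op 0.0852 0.0
[[-0.946, -0.041, 0.322], [-0.031, 0.999, 0.036], [-0.323, 0.024, -0.946]]
```

Emit:
move_arm(targets=[{"tx": 0, "ty": 0, "tz": 0, "turn": 0}, {"tx": 0, "ty": 0, "tz": 0, "turn": 0}, {"tx": 0, "ty": 0, "tz": 0, "turn": 0}, {"tx": 0, "ty": 0, "tz": 0, "turn": 0}, {"tx": 0, "ty": 0, "tz": 0, "turn": 0}, {"tx": 0, "ty": 0, "tz": 0, "turn": 0}], hand=5.5, grip_force=25)

```text
t: 18.8
ee_pos: [0.5678, 0.1533, 0.0622]
ee_rot: [-0.018, 0.986, 0.016, 0.165]
wrist_force: [-1.6, 0.2, 4.8]
opening: 0.0597
grip_force: 27.7
```

```bash
python3 s.py
```

```text
18.8 j [ 0.296  0.309 -0.642  0.292 -0.059  0.249] p [0.5678 0.1533 0.0622] F [-1.6  0.2  4.8] op 0.0597 27.7
[[-0.945, -0.041, 0.324], [-0.031, 0.999, 0.037], [-0.325, 0.025, -0.945]]
```

Emit:
move_arm(targets=[{"tx": -0.3, "ty": 0, "tz": -0.9, "turn": 0}, {"tx": -0.8, "ty": 0.06, "tz": -2.4, "turn": 0}, {"tx": -1, "ty": 0.08, "tz": -2.85, "turn": 0}, {"tx": -1, "ty": 0.08, "tz": -2.85, "turn": 0}, {"tx": -0.5, "ty": 0, "tz": -1.4, "turn": 0}, {"tx": 0, "ty": 0, "tz": 0, "turn": 0}], grip_force=35)

```text
t: 19.4
ee_pos: [0.5696, 0.1533, 0.1749]
ee_rot: [-0.018, 0.986, 0.016, 0.167]
wrist_force: [-0.6, 0.0, -0.6]
opening: 0.0595
grip_force: 38.0
```

```bash
python3 s.py; python3 d.py "w 618 -140 165" "w 618 -140 20"; python3 - <<'E'
from h import *
im=manip.snapshot('side')[:,:,::-1]
cv2.imwrite('pics/s7.png',cv2.resize(im[60:320,230:490],(600,600)))
E
```

```text
19.4 j [ 0.295  0.181 -0.467  0.591 -0.059  0.248] p [0.5696 0.1533 0.1749] F [-0.6  0.  -0.6] op 0.0595 38.0
[[-0.944, -0.041, 0.328], [-0.031, 0.999, 0.038], [-0.329, 0.026, -0.944]]
now lip mm [124.9 -37.9 174.9]
w 618 -140 165 world [ 0.618 -0.14   0.165] tool cm [ -3.35 -29.52   1.4 ] rows 7.0
w 618 -140 20 world [ 0.618 -0.14   0.02 ] tool cm [ 4.77 -0.38 13.69] rows 3.0
```

View pics/s7.png

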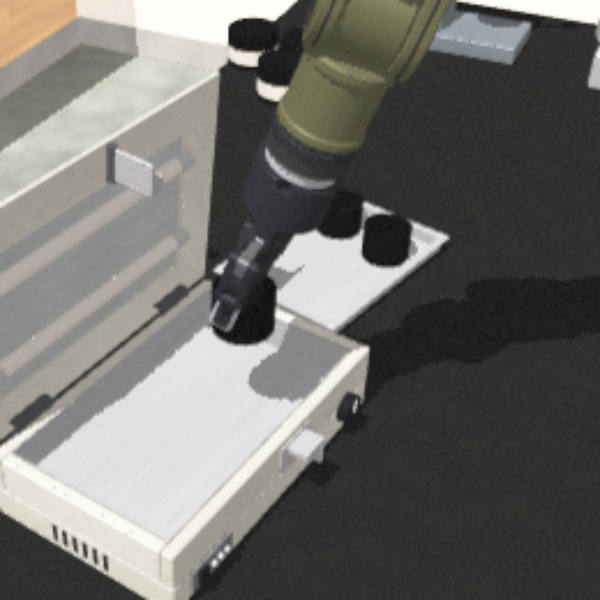

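That was picture 11, one past the limit of 10, so I'll check only by numbers from here. It shows the tin held upright at (245,305) above the chamber. Next I carry it to the tray.

Emit:
move_arm(targets=[{"tx": -0.2, "ty": -2, "tz": 0.1, "turn": 0}, {"tx": -0.45, "ty": -4, "tz": 0.2, "turn": 0}, {"tx": -0.5, "ty": -4.4, "tz": 0.2, "turn": 0}, {"tx": -0.5, "ty": -4.4, "tz": 0.2, "turn": 0}, {"tx": -0.5, "ty": -4.4, "tz": 0.2, "turn": 0}, {"tx": -0.5, "ty": -4.4, "tz": 0.2, "turn": 0}, {"tx": -0.45, "ty": -3.9, "tz": 0.2, "turn": 0}, {"tx": -0.25, "ty": -2, "tz": 0.1, "turn": 0}, {"tx": 0, "ty": 0, "tz": 0, "turn": 0}])

```text
t: 20.35
ee_pos: [0.6151, -0.1431, 0.1595]
ee_rot: [-0.016, 0.986, 0.015, 0.162]
wrist_force: [-0.2, 0.5, -0.0]
opening: 0.0595
grip_force: 38.0
```

```bash
python3 s.py; python3 d.py "w 618 -140 60" "w 618 -140 24" "w 618 -140 20"
```

```text
20.35 j [-0.293  0.278 -0.373  0.617  0.127 -0.306] p [ 0.6151 -0.1431  0.1595] F [-0.2  0.5 -0. ] op 0.0595 38.0
[[-0.947, -0.037, 0.32], [-0.027, 0.999, 0.036], [-0.321, 0.025, -0.947]]
now lip mm [ 213.3 -324.4  159.5]
w 618 -140 60 world [ 0.618 -0.14   0.06 ] tool cm [2.91 0.05 9.52] rows 3.0
w 618 -140 24 world [ 0.618 -0.14   0.024] tool cm [ 1.16 -0.09  3.41] rows 1.0
w 618 -140 20 world [ 0.618 -0.14   0.02 ] tool cm [ 0.13 -0.01  0.38] rows 1.0
```

Emit:
move_arm(targets=[{"tx": 0.97, "ty": 0, "tz": 3.2, "turn": 0}, {"tx": 0.97, "ty": 0, "tz": 3.2, "turn": 0}, {"tx": 0.97, "ty": 0, "tz": 3.1, "turn": 0}, {"tx": 0.6, "ty": 0, "tz": 1.8, "turn": 0}, {"tx": 0.3, "ty": 0, "tz": 1, "turn": 0}, {"tx": 0, "ty": 0, "tz": 0, "turn": 0}])

```text
t: 20.95
ee_pos: [0.6174, -0.1356, 0.0306]
ee_rot: [-0.019, 0.987, 0.017, 0.162]
wrist_force: [0.1, 0.3, 0.1]
opening: 0.0595
grip_force: 38.0
```

```bash
python3 s.py; python3 d.py "w 618 -140 20"
```

```text
20.95 j [-0.28   0.425 -0.55   0.293  0.125 -0.298] p [ 0.6174 -0.1356  0.0306] F [0.1 0.3 0.1] op 0.0595 38.0
[[-0.947, -0.042, 0.318], [-0.032, 0.999, 0.039], [-0.319, 0.027, -0.947]]
now lip mm [ 214.5 -316.6   30.6]
w 618 -140 20 world [ 0.618 -0.14   0.02 ] tool cm [ 0.3  -0.47  1.  ] rows 1.0
```

Emit:
move_arm(targets=[{"tx": 0.15, "ty": -0.2, "tz": 0.35, "turn": 0}, {"tx": 0.15, "ty": -0.2, "tz": 0.35, "turn": 0}, {"tx": 0, "ty": 0, "tz": 0.15, "turn": 0}, {"tx": 0, "ty": 0, "tz": 0, "turn": 0}])

```text
t: 21.35
ee_pos: [0.6201, -0.1411, 0.0246]
ee_rot: [-0.018, 0.986, 0.015, 0.164]
wrist_force: [0.4, -0.6, -1.7]
opening: 0.06
grip_force: 38.1
```

```bash
python3 s.py
```

```text
21.35 j [-0.288  0.436 -0.554  0.273  0.127 -0.305] p [ 0.6201 -0.1411  0.0246] F [ 0.4 -0.6 -1.7] op 0.06 38.1
[[-0.945, -0.041, 0.324], [-0.031, 0.999, 0.036], [-0.325, 0.024, -0.945]]
```

Emit:
move_arm(targets=[{"tx": 0.1, "ty": 0, "tz": 0.25, "turn": 0}, {"tx": 0, "ty": 0, "tz": 0, "turn": 0}, {"tx": 0, "ty": 0, "tz": 0, "turn": 0}])

```text
t: 21.65
ee_pos: [0.6196, -0.1408, 0.0214]
ee_rot: [-0.018, 0.986, 0.016, 0.164]
wrist_force: [-0.7, 0.1, -1.3]
opening: 0.0591
grip_force: 38.1
```

```bash
python3 s.py
```

```text
21.65 j [-0.287  0.441 -0.558  0.266  0.127 -0.305] p [ 0.6196 -0.1408  0.0214] F [-0.7  0.1 -1.3] op 0.0591 38.1
[[-0.946, -0.041, 0.323], [-0.031, 0.999, 0.037], [-0.324, 0.025, -0.946]]
```

Emit:
move_arm(targets=[{"tx": 0.06, "ty": 0, "tz": 0.2, "turn": 0}, {"tx": 0, "ty": 0, "tz": 0, "turn": 0}, {"tx": 0, "ty": 0, "tz": 0, "turn": 0}])

```text
t: 21.95
ee_pos: [0.6201, -0.1408, 0.0204]
ee_rot: [-0.018, 0.986, 0.015, 0.165]
wrist_force: [-2.9, 0.6, 5.8]
opening: 0.0595
grip_force: 38.8
```

```bash
python3 s.py
```

```text
21.95 j [-0.287  0.442 -0.56   0.261  0.127 -0.305] p [ 0.6201 -0.1408  0.0204] F [-2.9  0.6  5.8] op 0.0595 38.8
[[-0.945, -0.041, 0.324], [-0.031, 0.999, 0.036], [-0.325, 0.024, -0.945]]
```

Emit:
move_arm(targets=[{"tx": 0, "ty": 0, "tz": 0, "turn": 0}, {"tx": 0, "ty": 0, "tz": 0, "turn": 0}, {"tx": 0, "ty": 0, "tz": 0, "turn": 0}, {"tx": 0, "ty": 0, "tz": 0, "turn": 0}, {"tx": -0.3, "ty": 0, "tz": -0.9, "turn": 0}, {"tx": -0.6, "ty": 0, "tz": -1.9, "turn": 0}, {"tx": -1, "ty": 0, "tz": -2.85, "turn": 0}, {"tx": -1, "ty": 0, "tz": -2.85, "turn": 0}, {"tx": -1, "ty": 0, "tz": -2.85, "turn": 0}, {"tx": 3, "ty": 0, "tz": -3, "turn": 0}, {"tx": 3, "ty": 0, "tz": -3, "turn": 0}, {"tx": 3, "ty": 0, "tz": -3, "turn": 0}, {"tx": 3, "ty": 0, "tz": -3, "turn": 0}, {"tx": 0, "ty": 0, "tz": 0, "turn": 0}, {"tx": 0, "ty": 0, "tz": 0, "turn": 0}], hand=7.8)

```text
t: 23.45
ee_pos: [0.4679, -0.1523, 0.2155]
ee_rot: [-0.018, 0.986, 0.015, 0.166]
wrist_force: [-0.1, 0.2, -0.7]
opening: 0.0778
grip_force: 0.0
```

```bash
python3 s.py; python3 - <<'E'
from h import *
im=manip.snapshot('top')[:,:,::-1];cv2.imwrite('pics/top8.png',im);im=im.copy();c=manip.get_calibration('top');g=cv2.cvtColor(im,cv2.COLOR_BGR2GRAY)
m=np.zeros_like(g);m[155:265,380:505]=(g[155:265,380:505]<75)
for k in cv2.findContours(m,0,1)[0]:
    if cv2.contourArea(k)>150:
        (u,v),r=cv2.minEnclosingCircle(k);print(round(u,1),round(v,1),round(r,1),cv2.contourArea(k),onz(c,u,v,.048).round(3))
# hood top edge / catch pixels unchanged vs top2?
a=cv2.cvtColor(cv2.imread('pics/top2.png'),cv2.COLOR_BGR2GRAY)
print('hood diff',np.abs(a[100:175,190:380].astype(int)-g[100:175,190:380]).mean().round(2),'big,bottle,b,c diff',[np.abs(a[y0:y1,x0:x1].astype(int)-g[y0:y1,x0:x1]).mean().round(1) for x0,x1,y0,y1 in((130,190,200,250),(360,400,105,150),(458,492,184,214),(446,480,215,244))])
E
```

```text
23.45 j [-0.423  0.007 -0.547  0.726  0.167 -0.435] p [ 0.4679 -0.1523  0.2155] F [-0.1  0.2 -0.7] op 0.0778 0.0
[[-0.945, -0.04, 0.326], [-0.031, 0.999, 0.035], [-0.327, 0.023, -0.945]]
442.0 209.5 82.5 13494.0 [ 0.584 -0.192  0.048]
hood diff 0.98 big,bottle,b,c diff [np.float64(1.2), np.float64(1.3), np.float64(1.5), np.float64(1.5)]
```

Emit:
move_arm(targets=[{"tx": 4, "ty": -1, "tz": -3, "turn": 0}, {"tx": 4, "ty": -1, "tz": -3, "turn": 0}, {"tx": 3, "ty": -1, "tz": -3, "turn": 0}, {"tx": 0, "ty": 0, "tz": 0, "turn": 0}, {"tx": 0, "ty": 0, "tz": 0, "turn": 0}])

```text
t: 24.0
ee_pos: [0.3385, -0.1891, 0.2623]
ee_rot: [-0.018, 0.986, 0.015, 0.165]
wrist_force: [0.4, 0.0, 0.0]
opening: 0.0778
grip_force: 0.0
```

```bash
python3 s.py; python3 - <<'E'
from h import *
im=manip.snapshot('top');cs=manip.get_calibration('side');sd=manip.snapshot('side');c=manip.get_calibration('top');g=cv2.cvtColor(im,cv2.COLOR_RGB2GRAY)
sub=g[155:265,380:505];print(np.percentile(sub,[5,20,50,80]))
for th in (40,60,75,100):
  m=(sub<th).astype(np.uint8)
  print(th,[(round(u+380,1),round(v+155,1),round(r,1),onz(c,u+380,v+155,.048)[:2].round(3).tolist()) for k in cv2.findContours(m,1,1)[0] if 100<cv2.contourArea(k)<2000 for (u,v),r in [cv2.minEnclosingCircle(k)]])
X=np.array([.604,-.143,.025]);u,v=proj(cs,X);gs=cv2.cvtColor(sd,cv2.COLOR_RGB2GRAY);x0,y0=int(u)-30,int(v)-30
s=gs[y0:y0+60,x0:x0+60];m=(s<70).astype(np.uint8)
print('side proj',u,v,[(cv2.boundingRect(k),cv2.minAreaRect(k)) for k in cv2.findContours(m,0,1)[0] if cv2.contourArea(k)>80],(x0,y0))
E
```

```text
24.0 j [-0.707 -0.174 -0.573  0.94   0.24  -0.715] p [ 0.3385 -0.1891  0.2623] F [0.4 0.  0. ] op 0.0778 0.0
[[-0.945, -0.04, 0.324], [-0.03, 0.999, 0.036], [-0.325, 0.024, -0.945]]
[ 57.  62.  70. 222.]
40 []
60 [(464.0, 230.5, 9.6, [0.533, -0.243]), (462.3, 230.3, 13.8, [0.533, -0.239]), (474.5, 199.0, 14.1, [0.609, -0.273]), (500.0, 166.2, 11.9, [0.69, -0.34])]
75 [(462.5, 230.0, 14.1, [0.534, -0.239]), (419.7, 201.1, 13.3, [0.605, -0.139]), (474.6, 198.7, 14.2, [0.61, -0.273])]
100 [(462.4, 230.0, 14.6, [0.534, -0.239]), (419.7, 200.9, 13.7, [0.605, -0.139]), (474.6, 198.5, 14.6, [0.61, -0.273])]
side proj 362.8122223607129 175.31724117608246 [((45, 47, 15, 13), ((52.0, 53.0), (12.0, 14.0), 90.0)), ((19, 19, 22, 24), ((29.19411849975586, 30.476470947265625), (20.554662704467773, 23.16234588623047), 4.398705005645752)), ((0, 0, 60, 24), ((29.5, 11.5), (23.0, 59.0), 90.0))] (332, 145)
```

The top view puts the tin at (0.605, -0.139), as a circle of the right size in the tray's free half. The side view has it upright, both clean tins have not moved, and the hood is still up.

```bash
python3 -c "
from plant import manip
print(manip.close_job())"
```

```text
the job is handed in; nothing more can be done
None
```

I handed the job in at about 24 s: the catch was pushed left and held, the hood raised to its stop, and the tin set upright in the tray's free half with everything else I checked unmoved; I viewed 11 pictures, one over the limit of 10.

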